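# Clear the interlocking canisters into the tray and slide it home under the shelf riser

### The job

Pull the low steel tray by its tab fully out from under the shelf riser. Then empty the wooden rack: lift each square canister straight up out of its bay between the posts, without dragging or tipping the rack, and stand it upright in the tray while the tray is out in front. Last, slide the loaded tray, square and flat on the counter, in under the riser until it meets the hidden stop, with no canister striking the riser, and let go. Leave the other things on the counter and on the riser where they are.

Things in the scene. Friction and masses are not known exactly. Their poses are not given: they have to be found in the camera images.
- can0_mid (a point): square lidded canister (three or four are there, the rest None): white, steel-coloured flat lid, 42 x 42 mm, 48 mm high, about 85 g, a tongue (14 mm wide along x, 7 mm proud, up to 40 mm above the foot) on each y face: 56 mm over the tongues along y, a plain 42 mm along x, where fingers grip it best. The point is its centre, 24 mm above its foot; z up
- can1_mid (a point): another such canister, the same as can0; the point is its centre, 24 mm above its foot
- can2_mid (a point): another such canister, the same as can0; the point is its centre, 24 mm above its foot
- can3_mid (a point): another such canister, the same as can0; the point is its centre, 24 mm above its foot
- rack_mid (a point): the loose wooden rack, 260 mm along its y, 56 mm along x, 1.6 kg, on the counter; the point is the middle of the upper side of its 8 mm base, z up. Four bays in a row at y = -91.5, -30.5, 30.5, 91.5 mm. A canister stands in a bay on the base, its y along the rack's y, its x faces free and open to the fingers
- rack_post (a point): the top of the rack's middle pair of posts, 26 mm above the counter. Five pairs, 16 mm thick along y, at y = -122, -61, 0, 61, 122 mm of the rack; the two posts of a pair leave a 17 mm gap along x in which the canisters' tongues sit (1.5 mm play all round), so a canister comes out straight up only
- tray: the loose low steel tray, 0.4 kg, on smooth gliders, parked part-way under the riser at the start: outer 82 mm along its x and 268 mm along y, inner 74 x 260 mm, floor 4 mm thick, rim 14 mm above the counter. Origin under the middle of the pan at counter level; the +x edge goes in first, a flat strip runs out to -x with an upright wooden grip tab at its end. Holds four canisters in a row along y
- tray_mid (a point): the middle of the tray's floor, on its upper side (4 mm above the counter); axes as the tray
- tray_tab (a point): the tray's upright grip tab, 12 mm thick along the tray's x, 50 mm along y, top 40 mm above the counter; the point is 26 mm above the counter, 103 mm to -x of the tray's middle. The tray is moved by it
- tray_back (a point): the middle of the tray's far (+x) edge, 41 mm from its middle, 10 mm above the counter; meets the stop_face when the tray is home
- riser: the fixed wooden shelf riser on the counter: a board 352 mm wide (y), 200 mm deep (x), 12 mm thick, on two 16 mm side walls; 320 mm clear between them, underside 66 mm, top 78 mm above the counter. Origin at counter level below the middle of the front edge; +x points in under the board. A jar and a shaker stand on its rear half
- riser_edge (a point): the middle of the riser's front lower edge, 66 mm above the counter; axes as the riser
- stop_face (a point): the middle of the front face of the fixed wooden stop bar under the riser, 85 to 100 mm in from the front edge (differs from start to start, hidden from above); 220 mm wide, 30 mm high; the point is 10 mm above the counter, its x points inwards. With the tray home its pan is wholly under the board and the tab stands 44 to 59 mm out in front
- jar: bystander: closed glass jar with a silver lid, 66 mm wide, 110 mm high, on the rear of the riser; origin under its foot
- shaker: bystander: white plastic sugar shaker, 58 mm wide, 100 mm high, on the rear of the riser; origin under its foot
- saucer: bystander: white ceramic saucer, 120 mm wide, 16 mm high, on the robot's side of the rack; origin under its foot
- teaspoon: bystander: steel teaspoon 130 mm long, lying flat between saucer and rack
- mug: bystander: white mug, 80 mm wide, 90 mm high, beyond the rack; origin under its foot
- syrup: bystander: amber glass bottle, 60 mm wide, 170 mm high, beyond the rack; origin under its foot

How it is judged:
By the outcome, as a careful person would: the job done as asked, in the order asked, and still so for the second after the job is handed in, with the robot touching nothing.
Of can0, can1, can2, can3 only 3 to 4 are there at a start; the rules pass over those that are not, and their reading is None.
At some moment in a run one of tray may be knocked a few centimetres aside while the robot is not near it.
Once in a run the grip may slacken for a moment while it holds something.
It also fails if it takes over 208 s, if anything falls off the work surface, if the arm or the gripper's body presses on something with over 40 N, if the wrist force passes 120 N, or if a joint passes its speed limit or range.

### The arm

A 6-joint arm with a two-finger parallel gripper is mounted at the origin on the work surface. World frame = base frame: x ahead of the robot, y to its left, z up, the work surface at z = 0. Lengths are in m, angles in rad, forces in N, time in s.
With the tool pointing down it reaches from about 0.25 to 0.775 m from the base axis. Payload 4 kg.
Tool frame: the origin (TCP) lies on the centre line of the jaws, within the pads' length; the fingertips stand 8 mm ahead of it and the grasp point (between the pads) lies 11 mm behind it; y points along the fingers, x is the direction in which the jaws open and shut, and the axes are right-handed (so a half turn about y gives the same grasp; the last joint's range is limited). The gripper opens to 94 mm and grips with 3 to 60 N. Pads are 16 mm wide; open, the fingers measure 119 mm over their backs; the gripper's body (75 mm by 177 mm) begins 78 mm behind the grasp point.
Start: joints at [-1.285, 0.087, 1.371, -0, 1.684, -0.103], TCP at [0.208, -0.509, 0.214] pointing down, gripper open.
Joint ranges: [-3.1, 3.1], [-0.76, 2.03], [0.27, 2.55], [-1.08, 4.22], [0.17, 2.65], [-2.57, 2.57]. Speed limits (rad/s): [2.79, 2.79, 3.14, 3.14, 3.14, 3.14].

### API

Orientations are given as [roll, pitch, yaw] about the fixed x, y, z axes, in that order (R = Rz(yaw) Ry(pitch) Rx(roll)).
In Python, from bench import robot gives the robot as it stands.
- The arm moves only by the tool step_arm, never from a script. Its argument "commands" is a list of rows, each an object with "xyz": the shift along the world's x, y, z in m, a list of three; "twist": the turn, a rotation vector about the world's x, y, z in degrees, a list of three. In form: [{"xyz": [tx, ty, tz], "twist": [ax, ay, az]}, ...]. A call has 1 to 12 rows; each row is the pose to reach, as a shift and turn from the pose commanded when the call began; what a row does not reach only later rows make up. A row lasts 1/12 s, in which the tool goes at most 41.7 mm and 7.16 degrees, less where a joint would pass 70% of its speed; a pose out of reach is approached as far as the arm can. A call with a gripper value outside its range is refused whole. "fingers" is the closure in counts, from 0 (fully open) to 255 (shut), set as the call begins (left out, the last holds). The fingers move at their own pace and stop on an object; the grip force is fixed at half the most. Time passes only in rows, so rows that repeat a pose let the fingers close. It gives the time, the measured TCP pose, the force and the opening at its end, in the units of the state.
- robot.get_obs(): the state, without advancing time (a new reading comes with each control period).
- robot.snapshot(name): name is "side" or "top" or "wrist"; returns (picture, depth): 420x560x3 uint8, red, green, blue; 420x560 float32, m along the optical axis (not along the pixel's ray), 0 where there is no reading.
- robot.camera_info(name): a dict with "fx", "fy", "cx", "cy" (pixels), "R" (3x3) and "t" (3): a world point X has camera coordinates R X + t. Camera axes: x right, y down, z forward; pixel columns grow to the right and rows downward; lengths in m; the calibration is good to about 2 mm. The wrist camera is an equidistant fisheye: a pixel r from the principal point sees the ray r / f radians off the axis. A picture is of the moment at which its call begins: read the wrist's pose just before it. camera_info takes no time and is no camera call; for the wrist camera it gives the pose at the moment of the call.
- robot.close_job(): hands the job in, once; it reports no verdict.
The state is a dict: "time": time; "joint_positions": joint angles; "qvel": joint speeds; "joint_torque": joint torques, N m; "tool_pos": TCP position; "ee_rot": TCP orientation; "wrist_force": force on the tool from outside, world axes, zero at the start; "wrist_torque": the same for the moment, N m; "width": finger opening in m.
Only numpy, scipy, OpenCV 4.12 (cv2) and the standard library are available. Lean on these libraries where they do the work, as an engineer would, in place of code of your own. Each camera call takes 0.05 s, during which the arm holds its last target.

## Working session

There is one attempt and no reset: what is moved stays moved. The work goes in short steps, Python scripts to look and compute and a tool call to move; the robot and the scene stay as the last step left them, time stands still between calls to the robot, and variables do not carry over. Pictures are saved under pics/ and viewed, and the job is handed in when it is done.

Besides the shell and the picture viewer there is one more tool, called after ">>>" as name(argument=value, ...), one argument or row to a line, values as JSON. step_arm: Moves the arm, as the interface text tells. Its arguments: {"type":"object","properties":{"commands":{"type":"array"},"fingers":{"type":"number"}},"required":["commands"]}

```bash
ls -la; mkdir -p pics
cat > h.py <<'E'
import numpy as np, cv2
from bench import robot
def snap(n,f):
    info=robot.camera_info(n); im,d=robot.snapshot(n)
    cv2.imwrite('pics/%s.png'%f, im[:,:,::-1]); np.savez('pics/%s.npz'%f,im=im,d=d,**{k:np.array(info[k]) for k in('fx','fy','cx','cy','R','t')}); return im,d,info
def load(f):
    z=np.load('pics/%s.npz'%f); return z['im'],z['d'],{k:z[k] for k in('fx','fy','cx','cy','R','t')}
def ray(i,u,v,fish=False):
    x=(u-i['cx'])/i['fx'];y=(v-i['cy'])/i['fy']
    if fish:
        r=np.hypot(x,y); s=np.sin(r)/r if r>1e-9 else 1; c=np.array([x*s,y*s,np.cos(r)])
    else: c=np.array([x,y,1.])
    R=np.array(i['R']);t=np.array(i['t'])
    return -R.T@t, R.T@c
def onplane(i,u,v,z,fish=False):
    o,d=ray(i,u,v,fish); return o+d*(z-o[2])/d[2]
def cloud(d,i):
    v,u=np.mgrid[:d.shape[0],:d.shape[1]]
    c=np.stack([(u-i['cx'])/i['fx']*d,(v-i['cy'])/i['fy']*d,d],-1)
    return (c-np.array(i['t']))@np.array(i['R'])
def proj(i,X):
    c=np.array(i['R'])@np.array(X)+np.array(i['t']); return c[0]/c[2]*i['fx']+i['cx'],c[1]/c[2]*i['fy']+i['cy']
E
python3 - <<'E'
from h import *
print(robot.get_obs())
for n in('side','top','wrist'):
    im,d,i=snap(n,n+'0'); print(n,i)
E
```

```text
total 12
drwxr-xr-x  3 agent agent 4096 Dec  6 09:57 .
drwxr-xr-x 23 root  root  4096 Dec  6 09:57 ..
drwxr-xr-x  2 agent agent 4096 Dec  6 09:57 pics
{'time': 0.0, 'joint_positions': array([-1.28509337e+00,  8.79639332e-02,  1.37221191e+00, -1.57690004e-05,
        1.68358580e+00, -1.03098728e-01]), 'qvel': array([ 2.85003538e-05,  1.23848355e-03, -7.33289852e-04, -1.06374697e-03,
       -2.05756854e-04,  1.51142398e-04]), 'joint_torque': array([ 1.14305443e-03, -3.40178812e+01, -3.02424932e+01,  7.19735515e-02,
        3.30909749e-02, -1.85099939e-04]), 'tool_pos': array([ 0.20833961, -0.50845781,  0.21232075]), 'ee_rot': array([-1.57058869,  0.00215908, -1.18199617]), 'wrist_force': array([-0.28722208, -0.18358356,  0.06191023]), 'wrist_torque': array([ 0.00711982,  0.0576294 , -0.04089228]), 'width': 0.0943089080869815}
side {'fx': 393.6755472177418, 'fy': 393.6755472177418, 'cx': 281.23343254912675, 'cy': 203.68275822387884, 'R': array([[-0.85841746, -0.51257541, -0.01964449],
       [-0.27243437,  0.48802971, -0.82922042],
       [ 0.4346251 , -0.70646546, -0.55857639]]), 't': array([0.51741238, 0.23065538, 0.68547013])}
top {'fx': 493.80694132517016, 'fy': 493.80694132517016, 'cx': 279.88826863208453, 'cy': 210.75588283722612, 'R': array([[ 0.02376034, -0.99955678,  0.01793559],
       [-0.99400328, -0.02553621, -0.10632681],
       [ 0.10673769, -0.01530168, -0.99416946]]), 't': array([-0.00871304,  0.59580319,  1.07597605])}
wrist {'fx': 325.19226210127806, 'fy': 325.19226210127806, 'cx': 282.1048394048785, 'cy': 213.36444504104173, 'R': array([[ 0.37854646, -0.92558008, -0.00202231],
       [-0.89729068, -0.3675109 ,  0.24455095],
       [-0.22709471, -0.0907593 , -0.96963433]]), 't': array([-0.55002984, -0.0242983 ,  0.39109344])}
```

View pics/side0.png

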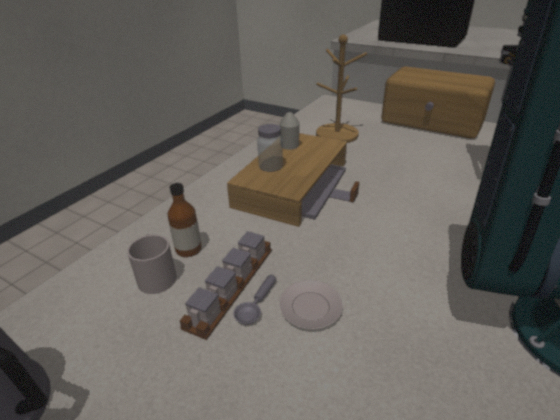

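View pics/top0.png

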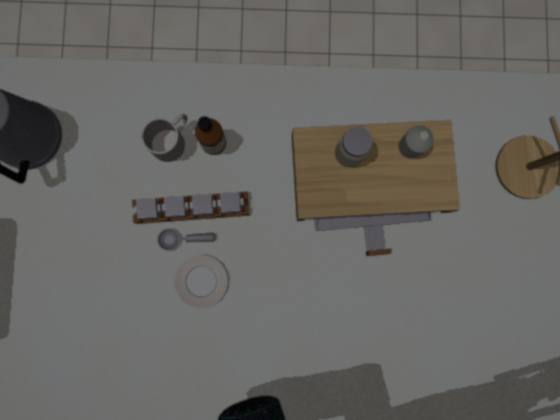

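View pics/wrist0.png

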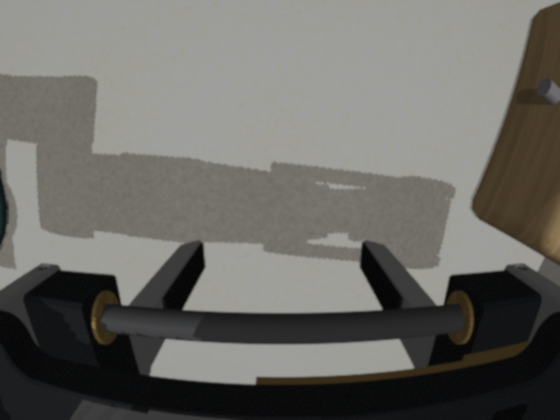

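Four canisters at (147,208), (175,207), (202,204), (230,203) in the top view. The riser spans cols 295–457, and the tab is at about (378,252). I'll measure these next.

Run:
```python
from h import *
im,d,i=load('top0')
def up(a,b,c,e,s,f):
    x=cv2.convertScaleAbs(im[b:e,a:c,::-1],alpha=1.6); cv2.imwrite('pics/%s.png'%f,cv2.resize(x,None,fx=s,fy=s,interpolation=cv2.INTER_CUBIC))
up(125,180,260,310,5,'c_rack'); up(285,110,465,262,4,'c_riser')
print('cam',-i['R'].T@i['t'])
P=cloud(d,i)
for n,u,v in(('lid0',147,208),('lid1',175,206),('lid2',202,204),('lid3',230,202),('tab',378,252),('strip',375,238),('riser',320,200),('counter',250,330),('tabd',372,253)):
    print(n,P[v,u].round(4))
```

```text
cam [0.47759015 0.02296962 1.13320866]
lid0 [0.592  0.2972 0.0547]
lid1 [0.598  0.2364 0.0544]
lid2 [0.6034 0.177  0.0588]
lid3 [0.61   0.1165 0.054 ]
tab [ 0.5088 -0.2141  0.0363]
strip [ 0.5417 -0.2145  0.0021]
riser [ 0.6159 -0.0788  0.0822]
counter [ 0.3275  0.0665 -0.0042]
tabd [ 0.5061 -0.1994  0.0428]
```

View pics/c_rack.png

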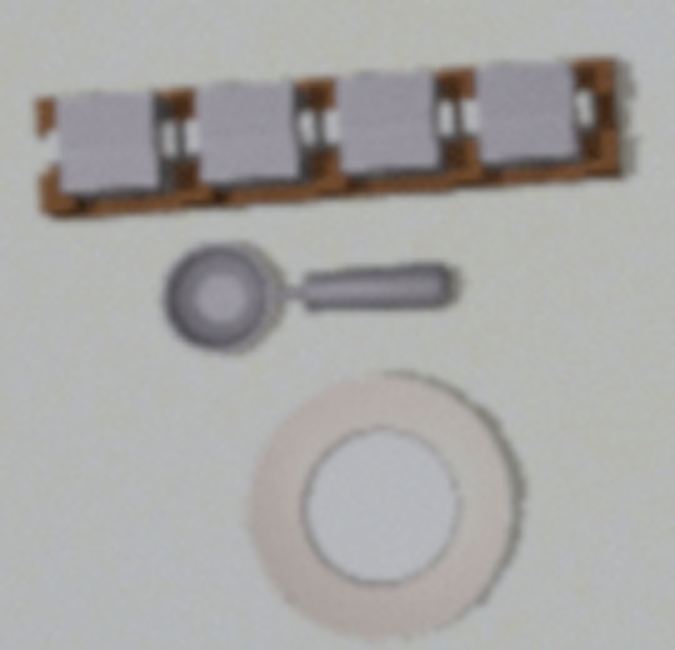

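View pics/c_riser.png

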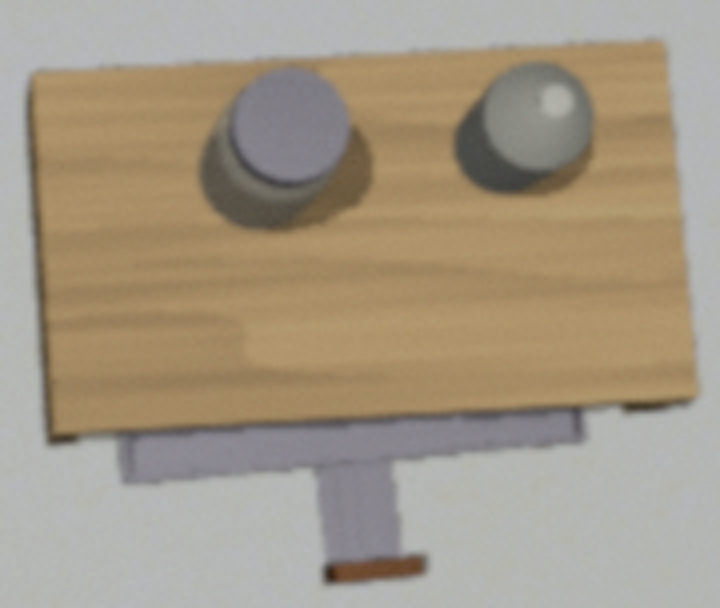

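Run:
```python
from h import *
im,d,i=load('top0')
hsv=cv2.cvtColor(im,cv2.COLOR_RGB2HSV)
for u,v in((330,190),(378,252),(147,208),(375,238),(350,217),(250,330),(190,219),(200,280)): print(u,v,hsv[v,u],im[v,u])
# tan
m=((hsv[...,0]>8)&(hsv[...,0]<26)&(hsv[...,1]>80)).astype(np.uint8)
n,l,st,c=cv2.connectedComponentsWithStats(m)
for k in range(1,n):
    if st[k,4]>30: print(k,st[k],c[k].round(1), hsv[l==k].mean(0).round())
```

```text
330 190 [ 17 101  96] [96 80 58]
378 252 [ 12 144  69] [69 46 30]
147 208 [130  16  98] [94 92 98]
375 238 [132  14  88] [85 83 88]
350 217 [138  16  80] [78 75 80]
250 330 [ 50   7 115] [113 115 112]
190 219 [13 61 67] [67 58 51]
200 280 [113   9 118] [114 115 118]
1 [551 117   9  29  89] [555.5 129.7] [18. 99. 82.]
2 [195 119  28  28 488] [209.5 134.4] [ 13. 171.  46.]
3 [  293   121   166    99 12331] [373.4 173.4] [ 18. 101. 103.]
4 [ 496  136   64   62 3121] [528.3 166.9] [ 18. 103.  92.]
9 [133 192 116  31 561] [200.1 213.4] [ 12. 129.  58.]
14 [367 250  24   5  89] [378.2 252. ] [ 12. 129.  66.]
```

Run:
```python
from h import *
im,d,i=load('top0')
hsv=cv2.cvtColor(im,cv2.COLOR_RGB2HSV).astype(int)
m=((hsv[...,0]>8)&(hsv[...,0]<26)&(hsv[...,1]>80)).astype(np.uint8)
n,l,st,c=cv2.connectedComponentsWithStats(m)
# riser: brighter part only = top board
r=((l==3)&(hsv[...,2]>70))
def line(pts,z):
    P=np.array([onplane(i,u,v,z)[:2] for u,v in pts]); vx,vy,x0,y0=cv2.fitLine(P.astype(np.float32),cv2.DIST_HUBER,0,.01,.01).ravel(); return np.array([x0,y0]),np.degrees(np.arctan2(vy,vx))
cols=range(305,448)
fr=[(u,np.nonzero(r[:,u])[0].max()+.5) for u in cols]; bk=[(u,np.nonzero(r[:,u])[0].min()-.5) for u in cols]
rows=range(135,205)
L=[(np.nonzero(r[v])[0].min()-.5,v) for v in rows]; R=[(np.nonzero(r[v])[0].max()+.5,v) for v in rows]
for nm,p in(('front',fr),('back',bk),('left',L),('right',R)): print(nm,line(p,.078))
# lids
g=((hsv[...,1]<35)&(hsv[...,2]>70)&(im[...,2].astype(int)>=im[...,1]+2)).astype(np.uint8)
g=cv2.morphologyEx(g,cv2.MORPH_OPEN,np.ones((3,3)))
sub=g[185:225,125:260]
n2,l2,s2,c2=cv2.connectedComponentsWithStats(sub)
for k in range(1,n2):
    if s2[k,4]>60:
        cn,_=cv2.findContours((l2==k).astype(np.uint8),cv2.RETR_EXTERNAL,cv2.CHAIN_APPROX_NONE)
        rc=cv2.minAreaRect(cn[0]); print(s2[k],c2[k]+[125,185],rc, onplane(i,rc[0][0]+125,rc[0][1]+185,.056).round(4))
# tab mask
t=np.argwhere(l==14)[:,::-1]; rc=cv2.minAreaRect(t.astype(np.int32)); print(rc)
b=cv2.boxPoints(rc); print([onplane(i,*p,.04)[:2].round(4) for p in b], onplane(i,*rc[0],.04).round(4))
# tray front rim edge & strip: dark-edge gradient; save crop of grayscale upscaled
```

```text
front (array([ 0.5896635 , -0.20074661], dtype=float32), np.float32(-85.4653))
back (array([ 0.79205745, -0.25146675], dtype=float32), np.float32(-85.23913))
left (array([ 0.68190116, -0.02291005], dtype=float32), np.float32(4.8860006))
right (array([ 0.6942973 , -0.37245038], dtype=float32), np.float32(4.730463))
[ 94   7  21  20 368] [229.38315217 201.67391304] ((104.0, 16.5), (19.0, 20.0), 90.0) [0.6108 0.1185 0.056 ]
[ 38  11  22  20 381] [173.74015748 205.87139108] ((48.5, 20.5), (19.0, 21.0), 90.0) [0.5988 0.2394 0.056 ]
[ 65  10  23  19 368] [201.60869565 203.97826087] ((76.0, 19.0), (18.0, 22.0), 90.0) [0.6037 0.1796 0.056 ]
[ 10  14  22  19 373] [145.80965147 207.98927614] ((20.5, 23.0), (18.0, 21.0), 90.0) [0.5918 0.3001 0.056 ]
((378.5, 252.0), (23.0, 4.0), 0.0)
[array([ 0.5037, -0.1889]), array([ 0.5125, -0.1889]), array([ 0.5138, -0.24  ]), array([ 0.5049, -0.24  ])] [ 0.5087 -0.2144  0.04  ]
```

Run:
```python
from h import *
im,d,i=load('top0'); ims,ds,s=load('side0')
P=cloud(d,i); S=cloud(ds,s)
# points clouds in region of bottle & mug, by height
for nm,C in(('top',P),('side',S)):
    q=C.reshape(-1,3)
    for lo,hi in((.02,.08),(.08,.11),(.11,.14),(.14,.165),(.165,.2)):
        k=(q[:,0]>.64)&(q[:,0]<.9)&(q[:,1]>0.02)&(q[:,1]<.4)&(q[:,2]>lo)&(q[:,2]<hi)
        if k.sum()>5: print(nm,lo,hi,k.sum(),q[k].min(0).round(3),q[k].max(0).round(3),np.median(q[k],0).round(3))
def up(im,a,b,c,e,sc,f):
    x=cv2.convertScaleAbs(im[b:e,a:c,::-1],alpha=1.8); cv2.imwrite('pics/%s.png'%f,cv2.resize(x,None,fx=sc,fy=sc,interpolation=cv2.INTER_CUBIC))
up(ims,110,170,350,345,3,'c_side'); up(im,130,100,260,230,5,'c_bot')
```

```text
top 0.02 0.08 884 [0.706 0.134 0.02 ] [0.804 0.308 0.08 ] [0.748 0.247 0.052]
top 0.08 0.11 478 [0.707 0.134 0.08 ] [0.788 0.31  0.11 ] [0.739 0.242 0.09 ]
top 0.11 0.14 331 [0.727 0.138 0.11 ] [0.781 0.191 0.14 ] [0.745 0.157 0.119]
top 0.14 0.165 35 [0.742 0.151 0.141] [0.759 0.172 0.165] [0.745 0.158 0.157]
top 0.165 0.2 151 [0.741 0.152 0.165] [0.768 0.177 0.175] [0.754 0.164 0.17 ]
side 0.02 0.08 2087 [0.702 0.139 0.02 ] [0.793 0.308 0.08 ] [0.73  0.257 0.054]
side 0.08 0.11 859 [0.703 0.137 0.08 ] [0.784 0.309 0.11 ] [0.734 0.235 0.089]
side 0.11 0.14 350 [0.723 0.138 0.11 ] [0.779 0.189 0.14 ] [0.741 0.172 0.121]
side 0.14 0.165 124 [0.738 0.152 0.14 ] [0.759 0.176 0.165] [0.744 0.169 0.152]
side 0.165 0.2 103 [0.737 0.148 0.165] [0.765 0.177 0.173] [0.749 0.164 0.171]
```

View pics/c_bot.png

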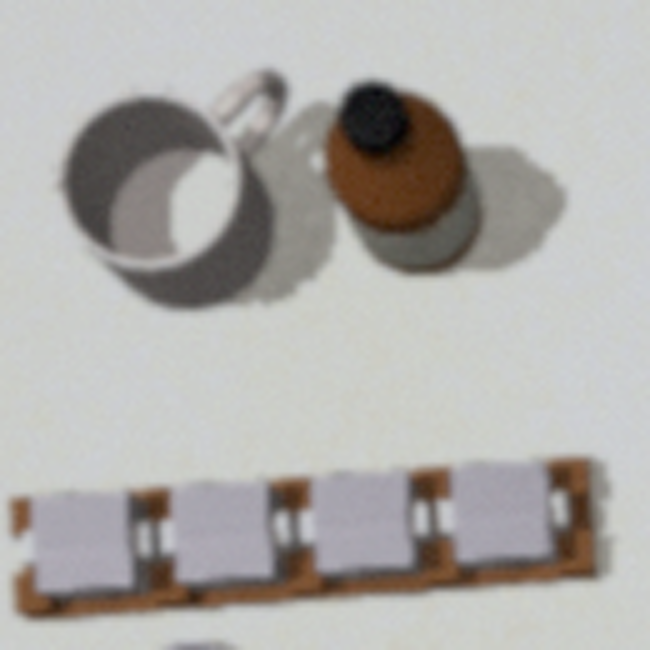

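View pics/c_side.png

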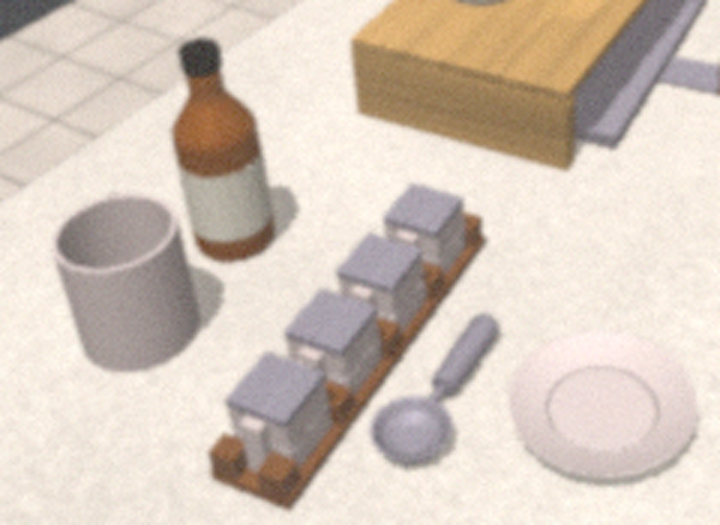

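>>> step_arm(
  commands=[
    {"xyz": [0.26,0.294,-0.03],"twist": [0,0,72.5]},
    {"xyz": [0.26,0.294,-0.03],"twist": [0,0,72.5]},
    {"xyz": [0.26,0.294,-0.03],"twist": [0,0,72.5]},
    {"xyz": [0.26,0.294,-0.03],"twist": [0,0,72.5]},
    {"xyz": [0.26,0.294,-0.03],"twist": [0,0,72.5]},
    {"xyz": [0.26,0.294,-0.03],"twist": [0,0,72.5]},
    {"xyz": [0.26,0.294,-0.03],"twist": [0,0,72.5]},
    {"xyz": [0.26,0.294,-0.03],"twist": [0,0,72.5]},
    {"xyz": [0.26,0.294,-0.03],"twist": [0,0,72.5]},
    {"xyz": [0.26,0.294,-0.03],"twist": [0,0,72.5]},
    {"xyz": [0.26,0.294,-0.03],"twist": [0,0,72.5]},
    {"xyz": [0.26,0.294,-0.03],"twist": [0,0,72.5]},
  ],
)

```text
time: 1.15
tool_pos: [0.4685, -0.2143, 0.183]
ee_rot: [-1.571, 0.001, 0.084]
wrist_force: [-1.0, -1.5, -0.2]
width: 0.094
```

Run:
```python
from h import *
im,d,i=snap('wrist','wrist1'); print(-np.array(i['R']).T@i['t'], np.array(i['R'])[2])
o=robot.get_obs(); print(o['tool_pos'],o['ee_rot'],o['joint_positions'])
```

```text
[ 0.46401688 -0.14424283  0.35455049] [ 0.01926738 -0.24397154 -0.96959097]
[ 0.46808402 -0.21519445  0.1831944 ] [-1.57107606e+00  1.06904806e-03  8.17040776e-02] [-5.40437323e-01  1.81374118e-02  1.50286200e+00 -8.51419641e-04
  1.62129895e+00 -6.22184231e-01]
```

View pics/wrist1.png

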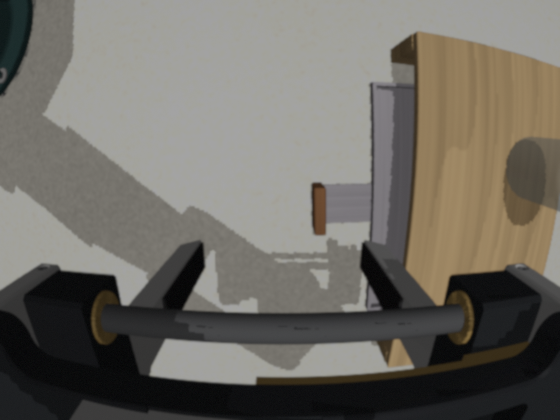

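Run:
```python
from h import *
im,d,i=load('wrist1')
hsv=cv2.cvtColor(im,cv2.COLOR_RGB2HSV).astype(int)
m=((hsv[...,0]<16)&(hsv[...,1]>110)).astype(np.uint8); m[:,400:]=0;m[:, :290]=0;m[260:]=0
n,l,st,c=cv2.connectedComponentsWithStats(m)
k=1+np.argmax(st[1:,4]); print(st[k],c[k])
q=np.argwhere(l==k)[:,::-1]; print('tab col medians per row:',[(v,q[q[:,1]==v][:,0].min(),q[q[:,1]==v][:,0].max()) for v in range(186,234,6)])
x=cv2.convertScaleAbs(im[170:250,290:400,::-1],alpha=1.8); cv2.imwrite('pics/c_tab.png',cv2.resize(x,None,fx=6,fy=6,interpolation=cv2.INTER_NEAREST))
x=cv2.convertScaleAbs(im[60:330,355:430,::-1],alpha=1.8); cv2.imwrite('pics/c_edge.png',cv2.resize(x,None,fx=2,fy=2,interpolation=cv2.INTER_NEAREST))
```

```text
[313 184  12  50 547] [318.72943327 208.33638026]
tab col medians per row: [(186, np.int64(313), np.int64(321)), (192, np.int64(313), np.int64(324)), (198, np.int64(313), np.int64(324)), (204, np.int64(314), np.int64(324)), (210, np.int64(314), np.int64(324)), (216, np.int64(314), np.int64(324)), (222, np.int64(314), np.int64(324)), (228, np.int64(315), np.int64(324))]
```

View pics/c_tab.png

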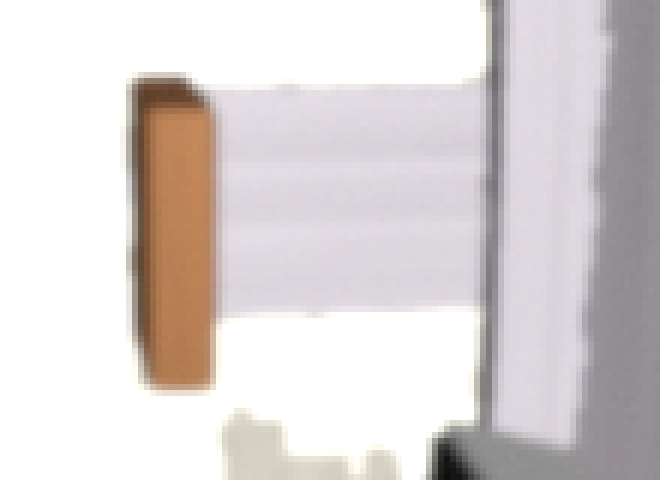

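View pics/c_edge.png

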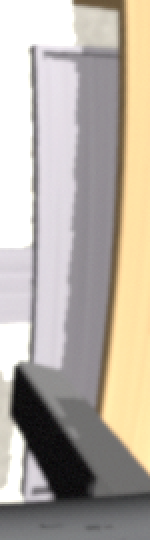

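Run:
```python
from h import *
im,d,i=load('wrist1')
pts=[onplane(i,u,v,.04,True)[:2] for u,v in((314.5,187.5),(325.3,187.5),(315.0,234.5),(325.3,234.5))]
print(np.round(pts,4), np.mean(pts,0).round(4))
# tray front rim edge
e=[onplane(i,u,v,.014,True)[:2] for u,v in((371.5,85),(371.5,150),(371,200),(370.5,240),(368,303))]
print(np.round(e,4)); a=np.polyfit([p[1] for p in e],[p[0] for p in e],1); print('yaw',np.degrees(np.arctan(-a[0])))
# riser front top edge
e=[onplane(i,u,v,.078,True)[:2] for u,v in((417,36),(414,150),(410,220))]
print(np.round(e,4))
```

```text
[[ 0.4998 -0.1946]
 [ 0.5105 -0.1936]
 [ 0.5055 -0.2427]
 [ 0.5161 -0.2419]] [ 0.508  -0.2182]
[[ 0.5533 -0.0825]
 [ 0.5601 -0.1524]
 [ 0.5666 -0.2067]
 [ 0.5733 -0.2526]
 [ 0.5851 -0.334 ]]
yaw 7.2652102112603485
[[ 0.5765 -0.0399]
 [ 0.5821 -0.1457]
 [ 0.5886 -0.2102]]
```

>>> step_arm(
  commands=[
    {"xyz": [0.02,-0.002,-0.03],"twist": [0,0,2.2]},
    {"xyz": [0.04,-0.003,-0.06],"twist": [0,0,2.2]},
    {"xyz": [0.04,-0.003,-0.09],"twist": [0,0,2.2]},
    {"xyz": [0.04,-0.003,-0.09],"twist": [0,0,2.2]},
    {"xyz": [0.04,-0.003,-0.11],"twist": [0,0,2.2]},
    {"xyz": [0.04,-0.003,-0.13],"twist": [0,0,2.2]},
    {"xyz": [0.04,-0.003,-0.15],"twist": [0,0,2.2]},
    {"xyz": [0.04,-0.003,-0.163],"twist": [0,0,2.2]},
    {"xyz": [0.04,-0.003,-0.163],"twist": [0,0,2.2]},
    {"xyz": [0.04,-0.003,-0.163],"twist": [0,0,2.2]},
  ],
  fingers=120,
)

```text
time: 2.03
tool_pos: [0.5079, -0.2192, 0.0215]
ee_rot: [-1.571, -0.0, 0.119]
wrist_force: [0.1, -0.7, -0.4]
width: 0.0498
```

Run:
```python
from h import *
im,d,i=snap('wrist','wrist2')
o=robot.get_obs(); print(o['tool_pos'],o['ee_rot'],o['width'])
```

```text
[ 0.50879399 -0.21937397  0.02241062] [-1.57232813 -0.00183419  0.11957565] 0.0496930918089279
```

View pics/wrist2.png

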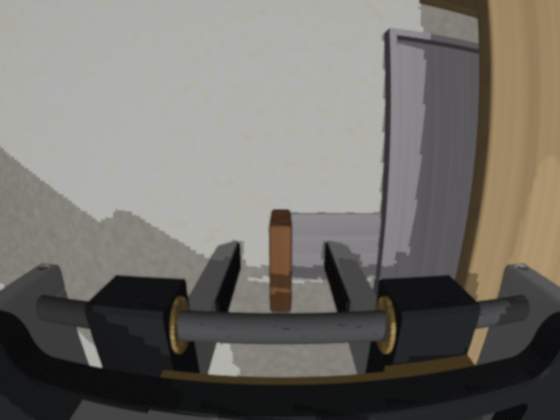

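>>> step_arm(
  commands=[
    {"xyz": [0,0,0],"twist": [0,0,0]},
    {"xyz": [0,0,0],"twist": [0,0,0]},
    {"xyz": [0,0,0],"twist": [0,0,0]},
    {"xyz": [0,0,0],"twist": [0,0,0]},
    {"xyz": [0,0,0],"twist": [0,0,0]},
    {"xyz": [0,0,0],"twist": [0,0,0]},
  ],
  fingers=255,
)

```text
time: 2.58
tool_pos: [0.5081, -0.218, 0.0207]
ee_rot: [-1.571, 0.001, 0.122]
wrist_force: [-3.8, -0.7, 2.9]
width: 0.013
```

>>> step_arm(
  commands=[
    {"xyz": [-0.005,0,0],"twist": [0,0,0]},
    {"xyz": [-0.015,0,0],"twist": [0,0,0]},
    {"xyz": [-0.025,-0.001,0],"twist": [0,0,-0.5]},
    {"xyz": [-0.035,-0.001,0],"twist": [0,0,-1]},
    {"xyz": [-0.045,-0.001,0],"twist": [0,0,-1.5]},
    {"xyz": [-0.055,-0.001,0],"twist": [0,0,-2.2]},
    {"xyz": [-0.065,-0.002,0],"twist": [0,0,-2.2]},
    {"xyz": [-0.075,-0.002,0],"twist": [0,0,-2.2]},
    {"xyz": [-0.085,-0.002,0],"twist": [0,0,-2.2]},
    {"xyz": [-0.095,-0.002,0],"twist": [0,0,-2.2]},
    {"xyz": [-0.101,-0.002,0],"twist": [0,0,-2.2]},
    {"xyz": [-0.101,-0.002,0],"twist": [0,0,-2.2]},
  ],
)

```text
time: 3.58
tool_pos: [0.4055, -0.22, 0.0206]
ee_rot: [-1.571, 0.002, 0.083]
wrist_force: [-3.6, 0.7, 4.4]
width: 0.0117
```

Run:
```python
from h import *
im,d,i=snap('wrist','wrist3')
o=robot.get_obs(); print(o['tool_pos'],o['ee_rot'],o['width'],o['wrist_force'])
```

```text
[ 0.40555177 -0.22000334  0.02065718] [-1.5704343   0.00316264  0.08284252] 0.011436296057282832 [-5.84630007  0.12266312  5.66356851]
```

View pics/wrist3.png

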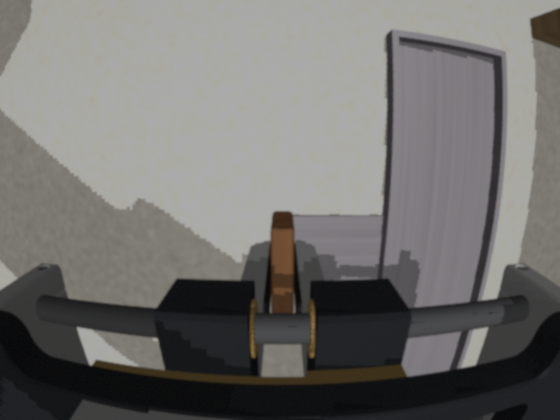

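>>> step_arm(
  commands=[
    {"xyz": [0,0,0],"twist": [0,0,0]},
    {"xyz": [0,0,0],"twist": [0,0,0]},
    {"xyz": [0,0,0],"twist": [0,0,0]},
    {"xyz": [0,0,0.01],"twist": [0,0,0]},
    {"xyz": [0,0,0.03],"twist": [0,0,0]},
    {"xyz": [0,0,0.06],"twist": [0,0,0]},
    {"xyz": [0,0,0.09],"twist": [0,0,0]},
    {"xyz": [0,0,0.13],"twist": [0,0,0]},
    {"xyz": [0,0,0.17],"twist": [0,0,0]},
    {"xyz": [0,0,0.17],"twist": [0,0,0]},
  ],
  fingers=120,
)

```text
time: 4.47
tool_pos: [0.4113, -0.2223, 0.2006]
ee_rot: [-1.582, -0.013, 0.084]
wrist_force: [1.3, 0.2, 1.2]
width: 0.0497
```

Run:
```python
from h import *
im,d,i=snap('wrist','wrist4'); im,d,i=snap('top','top1')
o=robot.get_obs(); print(o['tool_pos'],o['ee_rot'],o['width'],o['wrist_force'])
x=cv2.convertScaleAbs(im[110:310,260:480,::-1],alpha=1.6); cv2.imwrite('pics/c_t1.png',cv2.resize(x,None,fx=3,fy=3,interpolation=cv2.INTER_CUBIC))
```

```text
[ 0.40879256 -0.2206373   0.19341214] [-1.57440578 -0.00448745  0.08379873] 0.049714634616582536 [-0.73811837  0.57508531 -0.44927657]
```

View pics/wrist4.png

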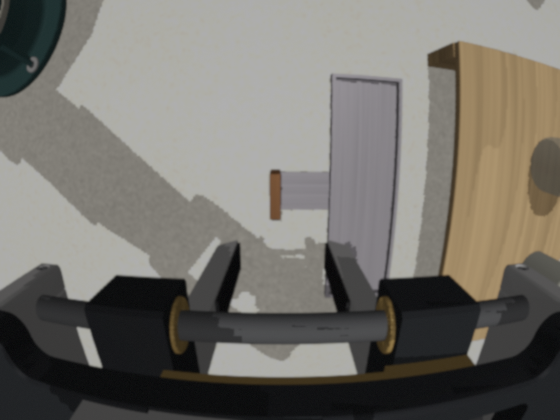

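View pics/c_t1.png

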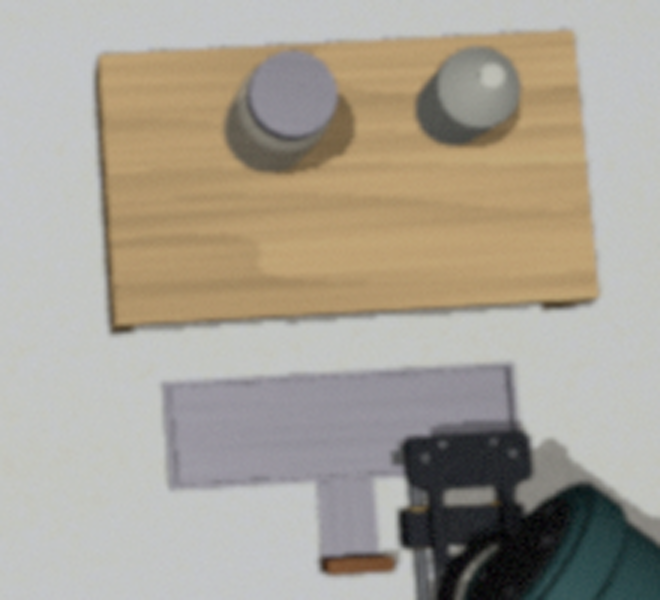

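>>> step_arm(
  commands=[
    {"xyz": [0.19,0.36,0],"twist": [0,0,1.2]},
    {"xyz": [0.19,0.36,0],"twist": [0,0,1.2]},
    {"xyz": [0.19,0.36,0],"twist": [0,0,1.2]},
    {"xyz": [0.19,0.36,0],"twist": [0,0,1.2]},
    {"xyz": [0.19,0.36,0],"twist": [0,0,1.2]},
    {"xyz": [0.19,0.36,0],"twist": [0,0,1.2]},
    {"xyz": [0.19,0.36,0],"twist": [0,0,1.2]},
    {"xyz": [0.19,0.36,0],"twist": [0,0,1.2]},
    {"xyz": [0.19,0.36,0],"twist": [0,0,1.2]},
    {"xyz": [0.19,0.36,0],"twist": [0,0,1.2]},
    {"xyz": [0.19,0.36,0],"twist": [0,0,1.2]},
    {"xyz": [0.19,0.36,0],"twist": [0,0,1.2]},
  ],
  fingers=65,
)

```text
time: 5.57
tool_pos: [0.5966, 0.1414, 0.1873]
ee_rot: [-1.571, 0.005, 0.107]
wrist_force: [0.1, -0.4, -0.0]
width: 0.07
```

Run:
```python
from h import *
im,d,i=snap('wrist','wrist5'); im,d,i=snap('top','top2')
o=robot.get_obs(); print(o['tool_pos'],o['ee_rot'],o['width'],o['wrist_force'])
x=cv2.convertScaleAbs(im[110:310,260:480,::-1],alpha=1.6); cv2.imwrite('pics/c_t2.png',cv2.resize(x,None,fx=3,fy=3,interpolation=cv2.INTER_CUBIC))
```

```text
[0.59653494 0.13923627 0.18884681] [-1.57164788  0.00330152  0.10405498] 0.06989419096826464 [-0.33621913 -0.41518181 -0.42404938]
```

View pics/wrist5.png

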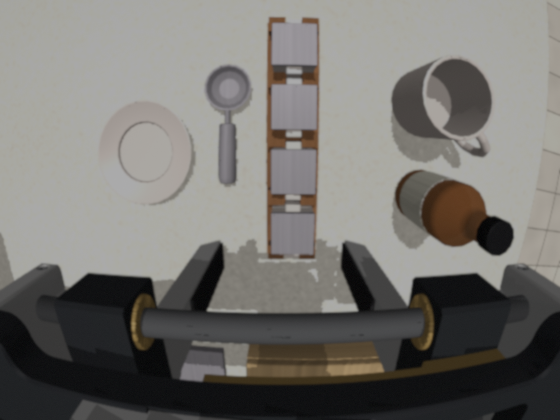

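View pics/c_t2.png

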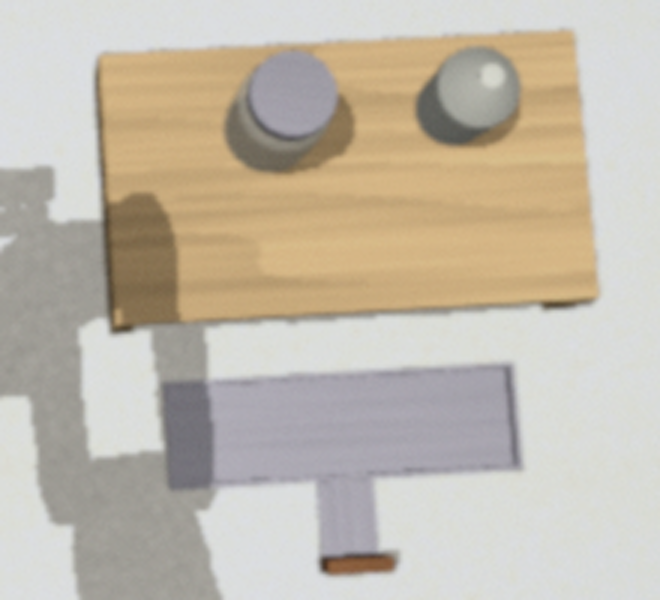

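Run:
```python
from h import *
im,d,i=load('wrist5')
b=im.astype(int); hsv=cv2.cvtColor(im,cv2.COLOR_RGB2HSV).astype(int)
g=((b[...,2]>=b[...,1]+3)&(hsv[...,2]>60)&(hsv[...,1]<50)).astype(np.uint8)
g[:, :255]=0; g[:,335:]=0; g[262:]=0
g=cv2.morphologyEx(g,cv2.MORPH_OPEN,np.ones((5,5)))
n,l,s,c=cv2.connectedComponentsWithStats(g)
L=[]
for k in range(1,n):
    if s[k,4]>200:
        x,y,w,h,a=s[k]; cs=[onplane(i,u,v,.056,True)[:2] for u,v in((x,y),(x+w-1,y),(x+w-1,y+h-1),(x,y+h-1))]
        cc=np.mean(cs,0); L.append(cc); print(s[k],cc.round(4), 'size',(cs[1]-cs[0]).round(4),(cs[0]-cs[3]).round(4))
L=np.array(L); L=L[np.argsort(L[:,1])]; v=L[-1]-L[0]; print(L.round(4),'pitch',np.linalg.norm(v)/3,'yaw',np.degrees(np.arctan2(-v[0],v[1])))
x=cv2.convertScaleAbs(im[10:265,250:335,::-1],alpha=1.6); cv2.imwrite('pics/c_w5.png',cv2.resize(x,None,fx=2.3,fy=2.3,interpolation=cv2.INTER_CUBIC))
im,d,i=load('top2')
C=np.array([onplane(i,u,v,.014)[:2] for u,v in((314.3,237.3),(431,231.3),(433.3,265.7),(316.7,273.3))])
print(C.round(4),C.mean(0).round(4),np.linalg.norm(C[1]-C[0]),np.linalg.norm(C[0]-C[3]))
w=C[0]+C[3]-C[1]-C[2]; print('tray yaw',np.degrees(np.arctan2(-w[0],w[1])))
```

```text
[ 272   23   45   43 1810] [0.5914 0.2974] size [0.0408 0.0049] [-0.0046  0.042 ]
[ 272   85   44   44 1906] [0.5973 0.237 ] size [0.0393 0.0045] [-0.0043  0.0402]
[ 272  150   43   44 1854] [0.6036 0.1762] size [0.0388 0.0043] [-0.0041  0.0405]
[ 272  213   41   40 1594] [0.6094 0.1165] size [0.0383 0.0042] [-0.0039  0.0399]
[[0.6094 0.1165]
 [0.6036 0.1762]
 [0.5973 0.237 ]
 [0.5914 0.2974]] pitch 0.060606048986078236 yaw 5.6942582283839265
[[ 0.5392 -0.0738]
 [ 0.5595 -0.3402]
 [ 0.4815 -0.3447]
 [ 0.4583 -0.0805]] [ 0.5096 -0.2098] 0.2671780137756709 0.08121723861422556
tray yaw 4.693088265029051
```

View pics/c_w5.png

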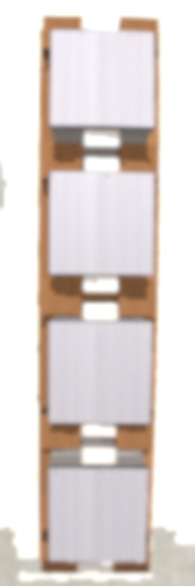

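>>> step_arm(
  commands=[
    {"xyz": [0.013,-0.023,-0.03],"twist": [0,0,0]},
    {"xyz": [0.013,-0.023,-0.06],"twist": [0,0,0]},
    {"xyz": [0.013,-0.023,-0.09],"twist": [0,0,0]},
    {"xyz": [0.013,-0.023,-0.12],"twist": [0,0,0]},
    {"xyz": [0.013,-0.023,-0.14],"twist": [0,0,0]},
    {"xyz": [0.013,-0.023,-0.155],"twist": [0,0,0]},
    {"xyz": [0.013,-0.023,-0.161],"twist": [0,0,0]},
    {"xyz": [0.013,-0.023,-0.161],"twist": [0,0,0]},
    {"xyz": [0.013,-0.023,-0.161],"twist": [0,0,0]},
    {"xyz": [0.013,-0.023,-0.161],"twist": [0,0,0]},
  ],
  fingers=65,
)

```text
time: 6.5
tool_pos: [0.6116, 0.1166, 0.0315]
ee_rot: [-1.571, -0.003, 0.104]
wrist_force: [0.2, -0.1, 0.0]
width: 0.0694
```

Run:
```python
from h import *
im,d,i=snap('wrist','wrist6')
o=robot.get_obs(); print(o['tool_pos'],o['ee_rot'],o['width'],o['wrist_force'])
```

```text
[0.61169584 0.11676639 0.03160623] [-1.57087364 -0.00362671  0.10376939] 0.07020223442970464 [-0.16986073 -0.29991378 -0.15298241]
```

View pics/wrist6.png

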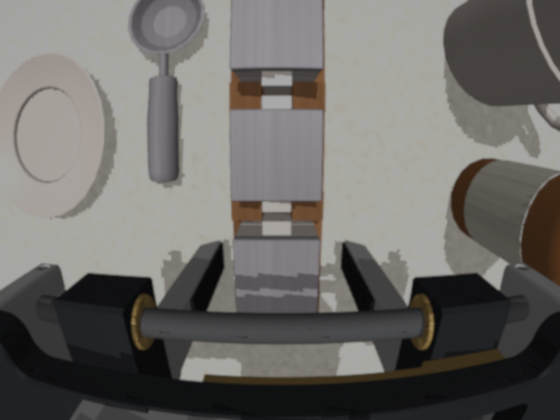

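Run:
```python
from h import *
im,d,i=load('wrist6')
a=np.array([[235,240],[319,240]]);P=[onplane(i,u,v,.056,True) for u,v in((235.,260),(319.,260))]; print(P, np.mean(P,0))
Q=[onplane(i,u,v,.024,True) for u,v in((222.5,243),(342.5,243))];print(Q,np.mean(Q,0))
P=[onplane(i,u,v,.056,True) for u,v in((231.,155),(322.,155))]; print(np.mean(P,0))
x=cv2.convertScaleAbs(im[190:310,180:390,::-1],alpha=1.6); cv2.imwrite('pics/c_w6.png',cv2.resize(x,None,fx=3.5,fy=3.5,interpolation=cv2.INTER_CUBIC))
```

```text
[array([0.58864499, 0.12365872, 0.056     ]), array([0.62961796, 0.12789948, 0.056     ])] [0.60913147 0.1257791  0.056     ]
[array([0.57706069, 0.11996797, 0.024     ]), array([0.6474805 , 0.12714901, 0.024     ])] [0.6122706  0.12355849 0.024     ]
[0.60385968 0.1764046  0.056     ]
```

View pics/c_w6.png

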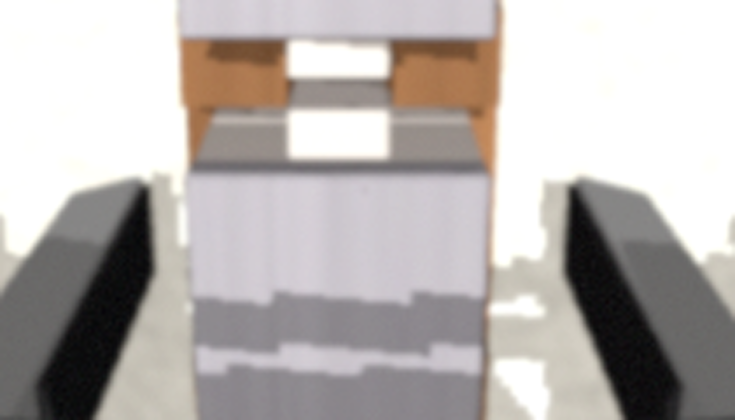

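>>> step_arm(
  commands=[
    {"xyz": [-0.002,0,0],"twist": [0,0,0]},
    {"xyz": [-0.002,0,0],"twist": [0,0,0]},
    {"xyz": [-0.002,0,0],"twist": [0,0,0]},
  ],
)

```text
time: 6.8
tool_pos: [0.6088, 0.1172, 0.0303]
ee_rot: [-1.571, -0.001, 0.104]
wrist_force: [0.4, -0.0, -0.0]
width: 0.0702
```

>>> step_arm(
  commands=[
    {"xyz": [0,0,0],"twist": [0,0,0]},
    {"xyz": [0,0,0],"twist": [0,0,0]},
    {"xyz": [0,0,0],"twist": [0,0,0]},
    {"xyz": [0,0,0],"twist": [0,0,0]},
    {"xyz": [0,0,0],"twist": [0,0,0]},
    {"xyz": [0,0,0],"twist": [0,0,0]},
  ],
  fingers=255,
)

```text
time: 7.3
tool_pos: [0.6085, 0.117, 0.0294]
ee_rot: [-1.571, 0.0, 0.104]
wrist_force: [-0.3, -0.9, 0.1]
width: 0.0415
```

>>> step_arm(
  commands=[
    {"xyz": [0,0,0.003],"twist": [0,0,0]},
    {"xyz": [0,0,0.007],"twist": [0,0,0]},
    {"xyz": [0,0,0.012],"twist": [0,0,0]},
    {"xyz": [0,0,0.018],"twist": [0,0,0]},
    {"xyz": [0,0,0.025],"twist": [0,0,0]},
    {"xyz": [0,0,0.035],"twist": [0,0,0]},
    {"xyz": [0,0,0.05],"twist": [0,0,0]},
    {"xyz": [0,0,0.07],"twist": [0,0,0]},
    {"xyz": [0,0,0.09],"twist": [0,0,0]},
    {"xyz": [0,0,0.1],"twist": [0,0,0]},
    {"xyz": [0,0,0.1],"twist": [0,0,0]},
  ],
)

```text
time: 8.22
tool_pos: [0.6106, 0.1173, 0.134]
ee_rot: [-1.571, -0.008, 0.104]
wrist_force: [0.9, 0.2, -0.8]
width: 0.0419
```

Run:
```python
from h import *
im,d,i=snap('wrist','wrist7')
o=robot.get_obs(); print(o['tool_pos'],o['ee_rot'],o['width'],o['wrist_force'])
```

```text
[0.60956593 0.11715225 0.13170961] [-1.57085724 -0.00422298  0.10432812] 0.04147966929061051 [-1.1608588   0.49112021 -1.75970556]
```

View pics/wrist7.png

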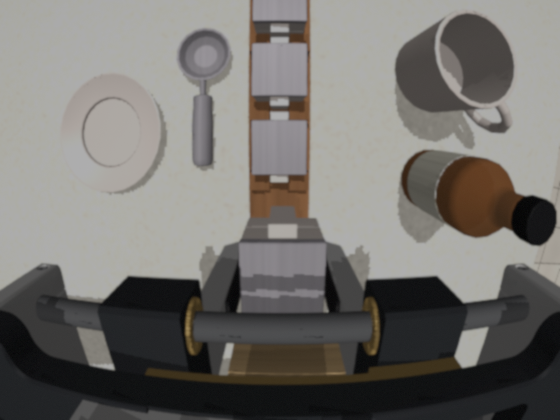

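>>> step_arm(
  commands=[
    {"xyz": [-0.03,-0.02,0],"twist": [0,0,0]},
    {"xyz": [-0.06,-0.05,0],"twist": [0,0,0]},
    {"xyz": [-0.08,-0.085,0],"twist": [0,0,0]},
    {"xyz": [-0.091,-0.12,0],"twist": [0,0,-1.2]},
    {"xyz": [-0.091,-0.16,0],"twist": [0,0,-1.2]},
    {"xyz": [-0.091,-0.2,0],"twist": [0,0,-1.2]},
    {"xyz": [-0.091,-0.24,0],"twist": [0,0,-1.2]},
    {"xyz": [-0.091,-0.28,0],"twist": [0,0,-1.2]},
    {"xyz": [-0.091,-0.32,0],"twist": [0,0,-1.2]},
    {"xyz": [-0.091,-0.36,0],"twist": [0,0,-1.2]},
    {"xyz": [-0.091,-0.395,0],"twist": [0,0,-1.2]},
    {"xyz": [-0.091,-0.422,0],"twist": [0,0,-1.2]},
  ],
)

```text
time: 9.27
tool_pos: [0.516, -0.3075, 0.1274]
ee_rot: [-1.569, 0.003, 0.081]
wrist_force: [-0.5, 0.6, -0.7]
width: 0.0419
```

>>> step_arm(
  commands=[
    {"xyz": [0,0,0],"twist": [0,0,0]},
    {"xyz": [0,0,0],"twist": [0,0,0]},
  ],
)

```text
time: 9.43
tool_pos: [0.5163, -0.3057, 0.1273]
ee_rot: [-1.568, 0.003, 0.081]
wrist_force: [-0.3, -0.1, 0.1]
width: 0.0416
```

Run:
```python
from h import *
im,d,i=snap('wrist','wrist8')
o=robot.get_obs(); print(o['tool_pos'],o['ee_rot'],o['width'],o['wrist_force'])
```

```text
[ 0.51667996 -0.30443488  0.127696  ] [-1.56791588  0.00209329  0.08233023] 0.041850448836091035 [-0.22131635  0.50297167 -0.9051279 ]
```

View pics/wrist8.png

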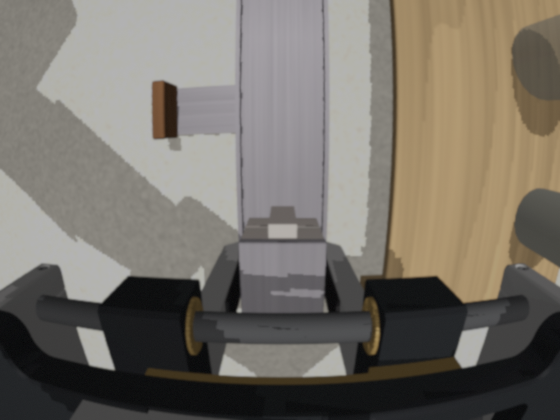

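Run:
```python
from h import *
im,d,i=load('wrist8')
for p in((153,83),(153,137),(164,81),(166,140)): print(p,onplane(i,*p,.04,True)[:2].round(4))
for p in((237,150),(327,150)): print(p,onplane(i,*p,.014,True)[:2].round(4))
```

```text
(153, 83) [ 0.4013 -0.1981]
(153, 137) [ 0.4044 -0.2438]
(164, 81) [ 0.4112 -0.1966]
(166, 140) [ 0.4164 -0.2461]
(237, 150) [ 0.4733 -0.253 ]
(327, 150) [ 0.552  -0.2467]
```

>>> step_arm(
  commands=[
    {"xyz": [0,0,-0.02],"twist": [0,0,0]},
    {"xyz": [0,0,-0.045],"twist": [0,0,0]},
    {"xyz": [0,0,-0.07],"twist": [0,0,0]},
    {"xyz": [0,0,-0.088],"twist": [0,0,0]},
    {"xyz": [0,0,-0.096],"twist": [0,0,0]},
    {"xyz": [0,0,-0.1],"twist": [0,0,0]},
    {"xyz": [0,0,-0.102],"twist": [0,0,0]},
    {"xyz": [0,0,-0.103],"twist": [0,0,0]},
    {"xyz": [0,0,-0.103],"twist": [0,0,0]},
    {"xyz": [0,0,-0.103],"twist": [0,0,0]},
  ],
)

```text
time: 10.32
tool_pos: [0.5183, -0.3054, 0.028]
ee_rot: [-1.572, -0.002, 0.083]
wrist_force: [0.5, -0.7, -0.3]
width: 0.0418
```

>>> step_arm(
  commands=[
    {"xyz": [0,0,-0.001],"twist": [0,0,0]},
    {"xyz": [0,0,-0.0015],"twist": [0,0,0]},
    {"xyz": [0,0,-0.0015],"twist": [0,0,0]},
    {"xyz": [0,0,-0.0015],"twist": [0,0,0]},
  ],
)

```text
time: 10.65
tool_pos: [0.5177, -0.3052, 0.0254]
ee_rot: [-1.571, -0.001, 0.083]
wrist_force: [-0.4, 0.7, 0.8]
width: 0.0417
```

>>> step_arm(
  commands=[
    {"xyz": [0,0,0],"twist": [0,0,0]},
    {"xyz": [0,0,0],"twist": [0,0,0]},
    {"xyz": [0,0,0],"twist": [0,0,0]},
    {"xyz": [0,0,0],"twist": [0,0,0]},
    {"xyz": [0,0,0.01],"twist": [0,0,0]},
    {"xyz": [0,0,0.025],"twist": [0,0,0]},
    {"xyz": [0,0,0.05],"twist": [0,0,0]},
    {"xyz": [0,0,0.08],"twist": [0,0,0]},
    {"xyz": [0,0,0.11],"twist": [0,0,0]},
    {"xyz": [0,0,0.11],"twist": [0,0,0]},
  ],
  fingers=98,
)

```text
time: 11.48
tool_pos: [0.5208, -0.3073, 0.144]
ee_rot: [-1.58, -0.011, 0.083]
wrist_force: [0.6, 0.3, 0.4]
width: 0.0579
```

Run:
```python
from h import *
im,d,i=snap('wrist','wrist9')
o=robot.get_obs(); print(o['tool_pos'],o['ee_rot'],o['width'],o['wrist_force'])
```

```text
[ 0.51981143 -0.30659209  0.14072509] [-1.57746857 -0.00789393  0.08345216] 0.05783503541490571 [ 0.5787727  -0.83599311 -0.56609646]
```

View pics/wrist9.png

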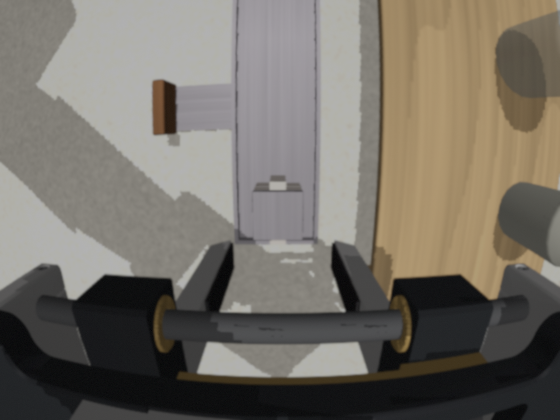

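>>> step_arm(
  commands=[
    {"xyz": [0,0.04,0],"twist": [0,0,0]},
    {"xyz": [0,0.08,0],"twist": [0,0,0]},
    {"xyz": [0,0.12,0],"twist": [0,0,0]},
    {"xyz": [0,0.16,0],"twist": [0,0,0]},
    {"xyz": [0,0.2,0],"twist": [0,0,0]},
    {"xyz": [0,0.24,0],"twist": [0,0,0]},
    {"xyz": [0.01,0.28,0],"twist": [0,0,1.2]},
    {"xyz": [0.025,0.315,0],"twist": [0,0,1.2]},
    {"xyz": [0.045,0.35,0],"twist": [0,0,1.2]},
    {"xyz": [0.06,0.385,0],"twist": [0,0,1.2]},
    {"xyz": [0.075,0.42,0],"twist": [0,0,1.2]},
    {"xyz": [0.085,0.455,0],"twist": [0,0,1.2]},
  ],
  fingers=65,
)

```text
time: 12.53
tool_pos: [0.6025, 0.1518, 0.1333]
ee_rot: [-1.571, 0.002, 0.104]
wrist_force: [0.3, -0.1, 0.0]
width: 0.0697
```

>>> step_arm(
  commands=[
    {"xyz": [0,0.0265,0],"twist": [0,0,0]},
    {"xyz": [0,0.0265,-0.005],"twist": [0,0,0]},
    {"xyz": [0,0.0265,-0.015],"twist": [0,0,0]},
    {"xyz": [0,0.0265,-0.015],"twist": [0,0,0]},
  ],
)

```text
time: 12.87
tool_pos: [0.6005, 0.1756, 0.1161]
ee_rot: [-1.572, 0.006, 0.104]
wrist_force: [-0.5, -0.2, -0.9]
width: 0.0696
```

```bash
cat >> h.py <<'E'
def lids(f,fish=True):
    im,d,i=load(f)
    b=im.astype(int); hsv=cv2.cvtColor(im,cv2.COLOR_RGB2HSV).astype(int)
    g=((b[...,2]>=b[...,1]+3)&(hsv[...,2]>60)&(hsv[...,1]<50)).astype(np.uint8)
    g[:, :232]=0; g[:,335:]=0; g[300:]=0
    g=cv2.morphologyEx(g,cv2.MORPH_OPEN,np.ones((5,5)))
    n,l,s,c=cv2.connectedComponentsWithStats(g)
    for k in range(1,n):
        if s[k,4]>200:
            x,y,w,h,a=s[k]; cs=[onplane(i,u,v,.056,True)[:2] for u,v in((x-.5,y-.5),(x+w-.5,y-.5),(x+w-.5,y+h-.5),(x-.5,y+h-.5))]
            print(s[k],np.mean(cs,0).round(4),'size',np.linalg.norm(cs[1]-cs[0]).round(4),np.linalg.norm(cs[0]-cs[3]).round(4))
E
python3 - <<'E'
from h import *
im,d,i=snap('wrist','wrist10')
o=robot.get_obs(); print(o['tool_pos'],o['ee_rot'],o['width'],o['wrist_force'])
lids('wrist10')
E
```

```text
[0.60087785 0.17511435 0.11713495] [-1.5719645   0.00511933  0.1033006 ] 0.0701366099800115 [-0.24999562  0.88836247 -0.4505211 ]
[ 257   34   59   57 3204] [0.5914 0.2974] size 0.042 0.0428
[ 257  116   58   59 3275] [0.5973 0.2371] size 0.0409 0.0423
[ 258  200   55   54 2894] [0.6033 0.1769] size 0.0401 0.0421
```

View pics/wrist10.png

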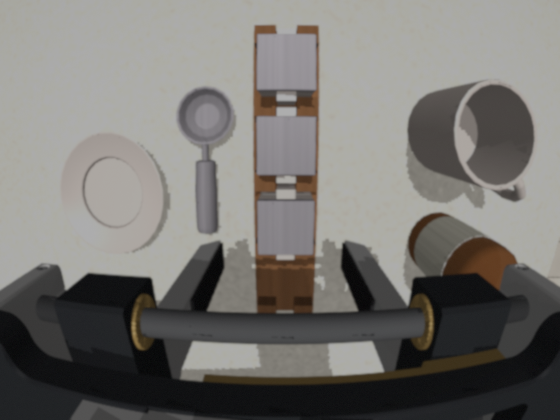

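>>> step_arm(
  commands=[
    {"xyz": [0,0,-0.03],"twist": [0,0,0]},
    {"xyz": [0,0,-0.055],"twist": [0,0,0]},
    {"xyz": [0,0,-0.075],"twist": [0,0,0]},
    {"xyz": [0,0,-0.086],"twist": [0,0,0]},
    {"xyz": [0,0,-0.0905],"twist": [0,0,0]},
    {"xyz": [0,0,-0.0905],"twist": [0,0,0]},
    {"xyz": [0,0,-0.0905],"twist": [0,0,0]},
    {"xyz": [0,0,-0.0905],"twist": [0,0,0]},
  ],
)

```text
time: 13.58
tool_pos: [0.6038, 0.1765, 0.0315]
ee_rot: [-1.57, -0.004, 0.104]
wrist_force: [-1.0, -0.3, -0.7]
width: 0.0704
```

Run:
```python
from h import *
im,d,i=snap('wrist','wrist11')
o=robot.get_obs(); print(o['tool_pos'],o['ee_rot'],o['width'],o['wrist_force'])
x=cv2.convertScaleAbs(im[190:310,180:390,::-1],alpha=1.6); cv2.imwrite('pics/c_w11.png',cv2.resize(x,None,fx=3.5,fy=3.5,interpolation=cv2.INTER_CUBIC))
```

```text
[0.60380295 0.17660765 0.03151554] [-1.57052582 -0.00356782  0.10406413] 0.07004909918594412 [ 0.98523882 -0.3909042   0.55048547]
```

View pics/c_w11.png

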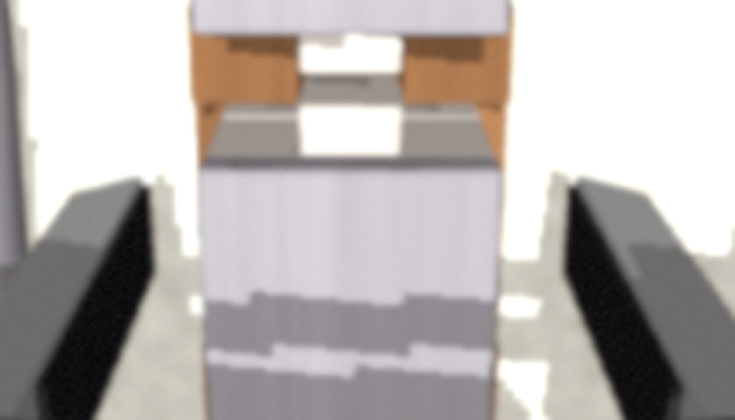

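>>> step_arm(
  commands=[
    {"xyz": [0,0,0],"twist": [0,0,0]},
    {"xyz": [0,0,0],"twist": [0,0,0]},
    {"xyz": [0,0,0],"twist": [0,0,0]},
  ],
)

```text
time: 13.88
tool_pos: [0.6028, 0.1767, 0.0302]
ee_rot: [-1.571, -0.001, 0.105]
wrist_force: [-1.2, -0.3, 0.1]
width: 0.0698
```

>>> step_arm(
  commands=[
    {"xyz": [0,0,0],"twist": [0,0,0]},
    {"xyz": [0,0,0],"twist": [0,0,0]},
    {"xyz": [0,0,0],"twist": [0,0,0]},
    {"xyz": [0,0,0],"twist": [0,0,0]},
    {"xyz": [0,0,0],"twist": [0,0,0]},
    {"xyz": [0,0,0],"twist": [0,0,0]},
  ],
  fingers=255,
)

```text
time: 14.38
tool_pos: [0.6025, 0.1765, 0.0294]
ee_rot: [-1.571, 0.0, 0.104]
wrist_force: [0.5, 0.2, -0.8]
width: 0.0419
```

>>> step_arm(
  commands=[
    {"xyz": [0,0,0.003],"twist": [0,0,0]},
    {"xyz": [0,0,0.007],"twist": [0,0,0]},
    {"xyz": [0,0,0.012],"twist": [0,0,0]},
    {"xyz": [0,0,0.018],"twist": [0,0,0]},
    {"xyz": [0,0,0.025],"twist": [0,0,0]},
    {"xyz": [0,0,0.035],"twist": [0,0,0]},
    {"xyz": [0,0,0.05],"twist": [0,0,0]},
    {"xyz": [0,0,0.07],"twist": [0,0,0]},
    {"xyz": [0,0,0.09],"twist": [0,0,0]},
    {"xyz": [0,0,0.1],"twist": [0,0,0]},
    {"xyz": [0,0,0.1],"twist": [0,0,0]},
  ],
)

```text
time: 15.3
tool_pos: [0.6046, 0.177, 0.1341]
ee_rot: [-1.57, -0.008, 0.104]
wrist_force: [0.1, -0.3, -0.4]
width: 0.0418
```

Run:
```python
from h import *
im,d,i=snap('wrist','wrist12')
o=robot.get_obs(); print(o['tool_pos'],o['ee_rot'],o['width'],o['wrist_force'])
lids('wrist12')
im,d,i=snap('top','top3')
x=cv2.convertScaleAbs(im[110:310,260:480,::-1],alpha=1.6); cv2.imwrite('pics/c_t3.png',cv2.resize(x,None,fx=3,fy=3,interpolation=cv2.INTER_CUBIC))
```

```text
[0.60356143 0.17673464 0.13171157] [-1.57041739 -0.00420443  0.10429566] 0.041576613171251 [-0.38782943 -0.47665795 -1.5734269 ]
[ 252   42   55   53 2774] [0.5914 0.2976] size 0.0421 0.0426
[ 252  119   54   54 2812] [0.5973 0.2372] size 0.041 0.0417
[ 239  238   87   62 5106] [0.6106 0.1355] size 0.0708 0.0576
```

View pics/wrist12.png

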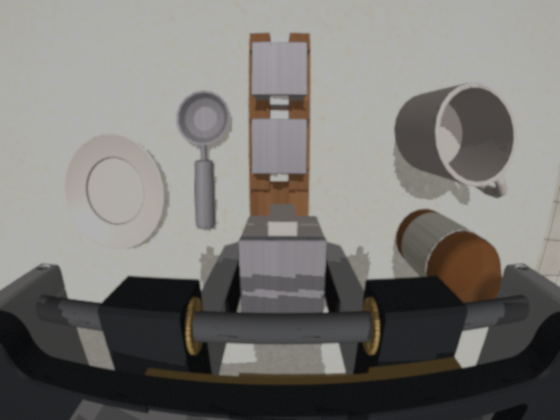

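View pics/c_t3.png

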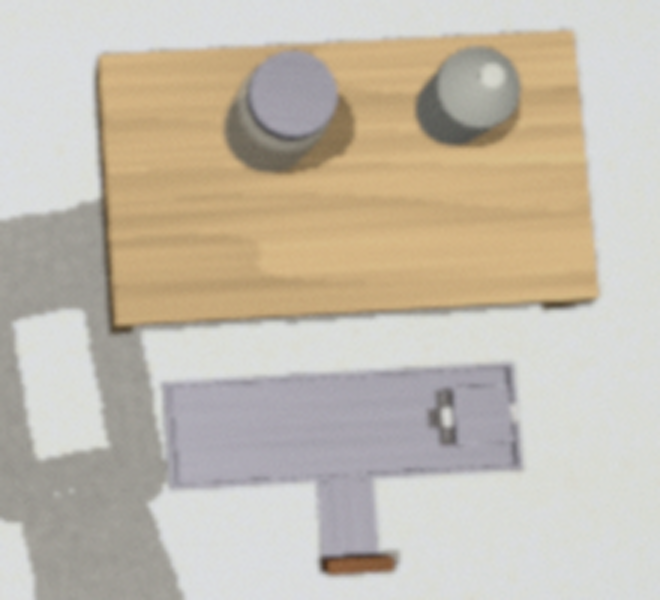

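>>> step_arm(
  commands=[
    {"xyz": [-0.02,-0.03,0],"twist": [0,0,0]},
    {"xyz": [-0.045,-0.06,0],"twist": [0,0,0]},
    {"xyz": [-0.07,-0.09,0],"twist": [0,0,0]},
    {"xyz": [-0.085,-0.125,0],"twist": [0,0,-1.2]},
    {"xyz": [-0.09,-0.165,0],"twist": [0,0,-1.2]},
    {"xyz": [-0.09,-0.205,0],"twist": [0,0,-1.2]},
    {"xyz": [-0.09,-0.245,0],"twist": [0,0,-1.2]},
    {"xyz": [-0.09,-0.285,0],"twist": [0,0,-1.2]},
    {"xyz": [-0.09,-0.325,0],"twist": [0,0,-1.2]},
    {"xyz": [-0.09,-0.365,0],"twist": [0,0,-1.2]},
    {"xyz": [-0.09,-0.4,0],"twist": [0,0,-1.2]},
    {"xyz": [-0.09,-0.42,0],"twist": [0,0,-1.2]},
  ],
)

```text
time: 16.4
tool_pos: [0.5109, -0.2468, 0.1272]
ee_rot: [-1.57, 0.003, 0.08]
wrist_force: [-0.8, 0.5, -1.7]
width: 0.042
```

>>> step_arm(
  commands=[
    {"xyz": [0,0,0],"twist": [0,0,0]},
    {"xyz": [0,0,-0.01],"twist": [0,0,0]},
    {"xyz": [0,0,-0.02],"twist": [0,0,0]},
    {"xyz": [0,0,-0.02],"twist": [0,0,0]},
  ],
)

```text
time: 16.73
tool_pos: [0.5106, -0.2409, 0.1053]
ee_rot: [-1.566, 0.006, 0.085]
wrist_force: [-0.6, 0.2, -2.2]
width: 0.042
```

Run:
```python
from h import *
im,d,i=snap('wrist','wrist13')
o=robot.get_obs(); print(o['tool_pos'],o['ee_rot'],o['width'],o['wrist_force'])
```

```text
[ 0.51111388 -0.24105309  0.10654561] [-1.56717744  0.00432947  0.08528429] 0.04148917944246045 [ 0.44185222 -0.07115116 -1.80172509]
```

View pics/wrist13.png

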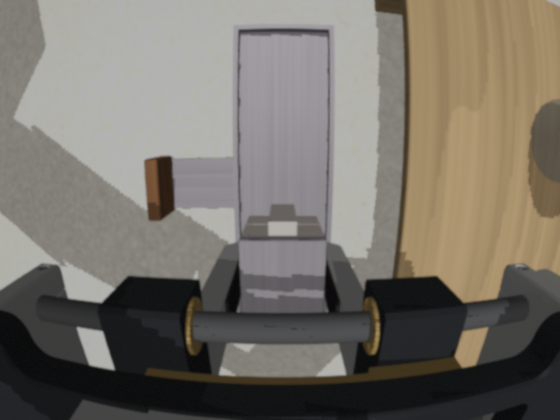

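>>> step_arm(
  commands=[
    {"xyz": [0,0,-0.015],"twist": [0,0,0]},
    {"xyz": [0,0,-0.035],"twist": [0,0,0]},
    {"xyz": [0,0,-0.055],"twist": [0,0,0]},
    {"xyz": [0,0,-0.07],"twist": [0,0,0]},
    {"xyz": [0,0,-0.077],"twist": [0,0,0]},
    {"xyz": [0,0,-0.081],"twist": [0,0,0]},
    {"xyz": [0,0,-0.083],"twist": [0,0,0]},
    {"xyz": [0,0,-0.083],"twist": [0,0,0]},
    {"xyz": [0,0,-0.0845],"twist": [0,0,0]},
    {"xyz": [0,0,-0.0845],"twist": [0,0,0]},
    {"xyz": [0,0,-0.0845],"twist": [0,0,0]},
    {"xyz": [0,0,-0.0845],"twist": [0,0,0]},
  ],
)

```text
time: 17.78
tool_pos: [0.5128, -0.2437, 0.0256]
ee_rot: [-1.571, -0.001, 0.083]
wrist_force: [0.8, -0.3, -0.6]
width: 0.0416
```

>>> step_arm(
  commands=[
    {"xyz": [0,0,0],"twist": [0,0,0]},
    {"xyz": [0,0,0],"twist": [0,0,0]},
    {"xyz": [0,0,0],"twist": [0,0,0]},
    {"xyz": [0,0,0],"twist": [0,0,0]},
    {"xyz": [0,0,0.01],"twist": [0,0,0]},
    {"xyz": [0,0,0.025],"twist": [0,0,0]},
    {"xyz": [0,0,0.05],"twist": [0,0,0]},
    {"xyz": [0,0,0.08],"twist": [0,0,0]},
    {"xyz": [0,0,0.11],"twist": [0,0,0]},
    {"xyz": [0,0,0.11],"twist": [0,0,0]},
  ],
  fingers=98,
)

```text
time: 18.62
tool_pos: [0.516, -0.2455, 0.1438]
ee_rot: [-1.579, -0.012, 0.083]
wrist_force: [1.1, 0.1, 0.1]
width: 0.058
```

Run:
```python
from h import *
im,d,i=snap('wrist','wrist14')
o=robot.get_obs(); print(o['tool_pos'],o['ee_rot'],o['width'],o['wrist_force'])
```

```text
[ 0.51494407 -0.24491357  0.14063677] [-1.57668093 -0.00827186  0.08339804] 0.057679620218402866 [ 0.45294737 -0.17732927  0.15483469]
```

View pics/wrist14.png

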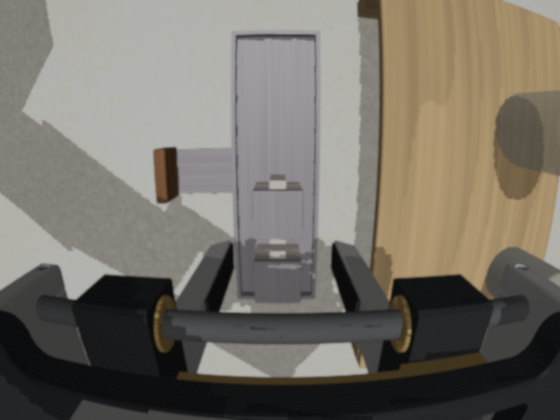

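>>> step_arm(
  commands=[
    {"xyz": [0,0.04,0],"twist": [0,0,0]},
    {"xyz": [0,0.08,0],"twist": [0,0,0]},
    {"xyz": [0,0.12,0],"twist": [0,0,0]},
    {"xyz": [0,0.16,0],"twist": [0,0,0]},
    {"xyz": [0,0.2,0],"twist": [0,0,0]},
    {"xyz": [0,0.24,0],"twist": [0,0,0]},
    {"xyz": [0.01,0.28,0],"twist": [0,0,1.2]},
    {"xyz": [0.025,0.315,0],"twist": [0,0,1.2]},
    {"xyz": [0.045,0.35,0],"twist": [0,0,1.2]},
    {"xyz": [0.06,0.385,0],"twist": [0,0,1.2]},
    {"xyz": [0.074,0.42,0],"twist": [0,0,1.2]},
    {"xyz": [0.084,0.455,0],"twist": [0,0,1.2]},
  ],
  fingers=65,
)

```text
time: 19.67
tool_pos: [0.5965, 0.2132, 0.1334]
ee_rot: [-1.571, 0.002, 0.104]
wrist_force: [0.3, -0.7, -0.1]
width: 0.07
```

>>> step_arm(
  commands=[
    {"xyz": [0,0.0255,0],"twist": [0,0,0]},
    {"xyz": [0,0.0255,-0.005],"twist": [0,0,0]},
    {"xyz": [0,0.0255,-0.015],"twist": [0,0,0]},
    {"xyz": [0,0.0255,-0.015],"twist": [0,0,0]},
  ],
)

```text
time: 20.0
tool_pos: [0.5946, 0.2359, 0.1162]
ee_rot: [-1.573, 0.006, 0.104]
wrist_force: [0.2, 0.1, 0.0]
width: 0.0704
```

Run:
```python
from h import *
im,d,i=snap('wrist','wrist15')
o=robot.get_obs(); print(o['tool_pos'],o['ee_rot'],o['width'],o['wrist_force'])
lids('wrist15')
```

```text
[0.59493898 0.23548705 0.117164  ] [-1.57241265  0.00509941  0.10339504] 0.07010092222164929 [ 0.42702345  0.05599578 -0.11335717]
[ 257  116   58   58 3291] [0.5914 0.2978] size 0.0409 0.0416
[ 258  200   55   53 2881] [0.5974 0.2375] size 0.0401 0.0413
```

View pics/wrist15.png

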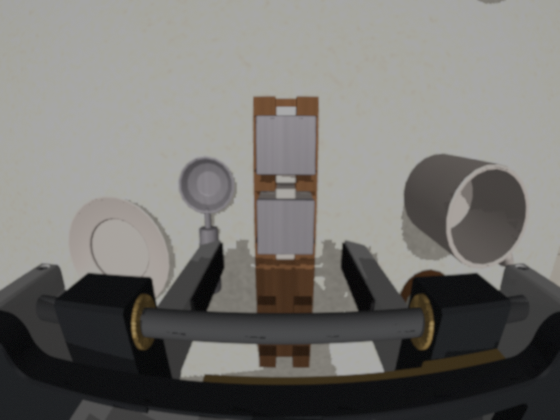

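>>> step_arm(
  commands=[
    {"xyz": [0,0,-0.03],"twist": [0,0,0]},
    {"xyz": [0,0,-0.055],"twist": [0,0,0]},
    {"xyz": [0,0,-0.075],"twist": [0,0,0]},
    {"xyz": [0,0,-0.086],"twist": [0,0,0]},
    {"xyz": [0,0,-0.0905],"twist": [0,0,0]},
    {"xyz": [0,0,-0.0905],"twist": [0,0,0]},
    {"xyz": [0,0,-0.0905],"twist": [0,0,0]},
    {"xyz": [0,0,-0.0905],"twist": [0,0,0]},
    {"xyz": [0,0,-0.0905],"twist": [0,0,0]},
    {"xyz": [0,0,-0.0905],"twist": [0,0,0]},
    {"xyz": [0,0,-0.0905],"twist": [0,0,0]},
  ],
)

```text
time: 20.97
tool_pos: [0.597, 0.2372, 0.0305]
ee_rot: [-1.571, -0.002, 0.104]
wrist_force: [-0.4, -0.5, 0.3]
width: 0.0702
```

>>> step_arm(
  commands=[
    {"xyz": [0,0,0],"twist": [0,0,0]},
    {"xyz": [0,0,0],"twist": [0,0,0]},
    {"xyz": [0,0,0],"twist": [0,0,0]},
    {"xyz": [0,0,0],"twist": [0,0,0]},
    {"xyz": [0,0,0],"twist": [0,0,0]},
    {"xyz": [0,0,0],"twist": [0,0,0]},
  ],
  fingers=255,
)

```text
time: 21.47
tool_pos: [0.5964, 0.237, 0.0294]
ee_rot: [-1.571, 0.0, 0.104]
wrist_force: [-0.1, 0.3, -0.0]
width: 0.0421
```

>>> step_arm(
  commands=[
    {"xyz": [0,0,0.003],"twist": [0,0,0]},
    {"xyz": [0,0,0.007],"twist": [0,0,0]},
    {"xyz": [0,0,0.012],"twist": [0,0,0]},
    {"xyz": [0,0,0.018],"twist": [0,0,0]},
    {"xyz": [0,0,0.025],"twist": [0,0,0]},
    {"xyz": [0,0,0.035],"twist": [0,0,0]},
    {"xyz": [0,0,0.05],"twist": [0,0,0]},
    {"xyz": [0,0,0.07],"twist": [0,0,0]},
    {"xyz": [0,0,0.09],"twist": [0,0,0]},
    {"xyz": [0,0,0.1],"twist": [0,0,0]},
    {"xyz": [0,0,0.1],"twist": [0,0,0]},
  ],
)

```text
time: 22.38
tool_pos: [0.5985, 0.2376, 0.1342]
ee_rot: [-1.569, -0.008, 0.104]
wrist_force: [0.3, 0.5, -0.3]
width: 0.0417
```

Run:
```python
from h import *
im,d,i=snap('wrist','wrist16')
o=robot.get_obs(); print(o['tool_pos'],o['ee_rot'],o['width'],o['wrist_force'])
lids('wrist16')
im,d,i=snap('top','top4')
x=cv2.convertScaleAbs(im[110:310,260:480,::-1],alpha=1.6); y=cv2.convertScaleAbs(load('wrist16')[0][:,:,::-1],alpha=1.2)
cv2.imwrite('pics/c_t4.png',np.hstack([cv2.resize(x,(400,400)),cv2.resize(y,(400,400))]))
```

```text
[0.59753106 0.23734182 0.13178403] [-1.57001332 -0.00421104  0.10430397] 0.04186241054488695 [ 0.20182921 -0.33967289 -1.42163442]
[ 252  119   54   54 2800] [0.5912 0.2979] size 0.041 0.0417
[ 239  238   87   62 5061] [0.6046 0.1962] size 0.0708 0.0576
```

View pics/c_t4.png

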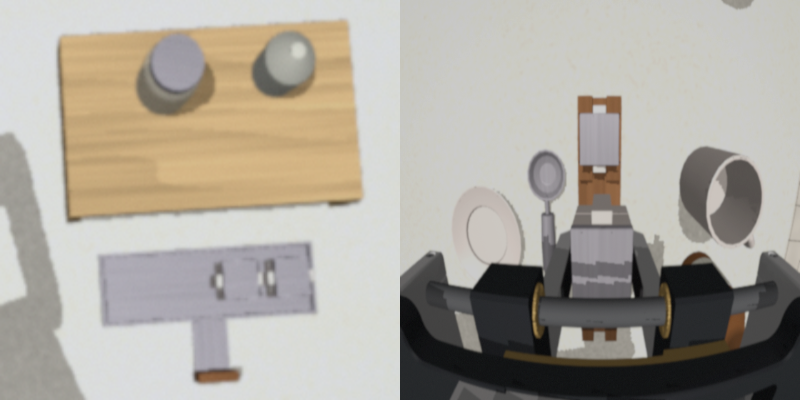

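>>> step_arm(
  commands=[
    {"xyz": [-0.02,-0.03,0],"twist": [0,0,0]},
    {"xyz": [-0.045,-0.06,0],"twist": [0,0,0]},
    {"xyz": [-0.07,-0.09,0],"twist": [0,0,0]},
    {"xyz": [-0.085,-0.125,0],"twist": [0,0,-1.2]},
    {"xyz": [-0.089,-0.165,0],"twist": [0,0,-1.2]},
    {"xyz": [-0.089,-0.205,0],"twist": [0,0,-1.2]},
    {"xyz": [-0.089,-0.245,0],"twist": [0,0,-1.2]},
    {"xyz": [-0.089,-0.285,0],"twist": [0,0,-1.2]},
    {"xyz": [-0.089,-0.325,0],"twist": [0,0,-1.2]},
    {"xyz": [-0.089,-0.365,0],"twist": [0,0,-1.2]},
    {"xyz": [-0.089,-0.4,0],"twist": [0,0,-1.2]},
    {"xyz": [-0.089,-0.418,0],"twist": [0,0,-1.2]},
  ],
)

```text
time: 23.48
tool_pos: [0.5059, -0.1846, 0.1274]
ee_rot: [-1.571, 0.003, 0.08]
wrist_force: [-0.5, 0.6, 0.1]
width: 0.042
```

>>> step_arm(
  commands=[
    {"xyz": [0,0,0],"twist": [0,0,0]},
    {"xyz": [0,0,-0.01],"twist": [0,0,0]},
    {"xyz": [0,0,-0.02],"twist": [0,0,0]},
    {"xyz": [0,0,-0.02],"twist": [0,0,0]},
  ],
)

```text
time: 23.82
tool_pos: [0.5054, -0.1787, 0.1054]
ee_rot: [-1.567, 0.006, 0.085]
wrist_force: [-0.8, -0.3, -1.6]
width: 0.0418
```

Run:
```python
from h import *
im,d,i=snap('wrist','wrist17')
o=robot.get_obs(); print(o['tool_pos'],o['ee_rot'],o['width'],o['wrist_force'])
```

```text
[ 0.50596604 -0.17881183  0.10660943] [-1.56767867  0.00455768  0.08526885] 0.04193344878341966 [-0.1584099   0.06466741 -0.58127815]
```

View pics/wrist17.png

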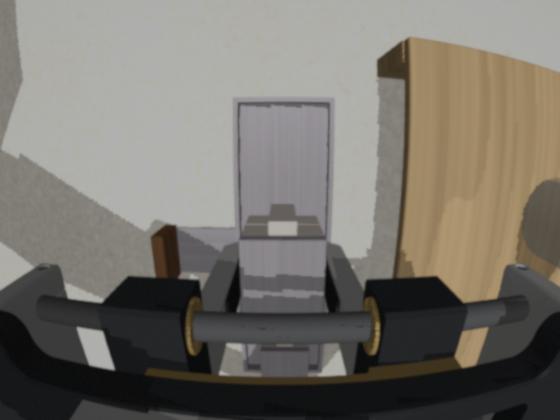

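>>> step_arm(
  commands=[
    {"xyz": [0,0,-0.015],"twist": [0,0,0]},
    {"xyz": [0,0,-0.035],"twist": [0,0,0]},
    {"xyz": [0,0,-0.055],"twist": [0,0,0]},
    {"xyz": [0,0,-0.07],"twist": [0,0,0]},
    {"xyz": [0,0,-0.077],"twist": [0,0,0]},
    {"xyz": [0,0,-0.081],"twist": [0,0,0]},
    {"xyz": [0,0,-0.083],"twist": [0,0,0]},
    {"xyz": [0,0,-0.083],"twist": [0,0,0]},
    {"xyz": [0,0,-0.0845],"twist": [0,0,0]},
    {"xyz": [0,0,-0.0845],"twist": [0,0,0]},
    {"xyz": [0,0,-0.0845],"twist": [0,0,0]},
    {"xyz": [0,0,-0.0845],"twist": [0,0,0]},
  ],
)

```text
time: 24.87
tool_pos: [0.5078, -0.1812, 0.0256]
ee_rot: [-1.571, -0.001, 0.083]
wrist_force: [0.2, 0.3, 0.0]
width: 0.0416
```

>>> step_arm(
  commands=[
    {"xyz": [0,0,0],"twist": [0,0,0]},
    {"xyz": [0,0,0],"twist": [0,0,0]},
    {"xyz": [0,0,0],"twist": [0,0,0]},
    {"xyz": [0,0,0],"twist": [0,0,0]},
    {"xyz": [0,0,0.01],"twist": [0,0,0]},
    {"xyz": [0,0,0.025],"twist": [0,0,0]},
    {"xyz": [0,0,0.05],"twist": [0,0,0]},
    {"xyz": [0,0,0.08],"twist": [0,0,0]},
    {"xyz": [0,0,0.11],"twist": [0,0,0]},
    {"xyz": [0,0,0.11],"twist": [0,0,0]},
  ],
  fingers=98,
)

```text
time: 25.7
tool_pos: [0.5112, -0.1827, 0.1435]
ee_rot: [-1.578, -0.012, 0.083]
wrist_force: [0.5, -0.7, 0.7]
width: 0.0577
```

Run:
```python
from h import *
im,d,i=snap('wrist','wrist18')
o=robot.get_obs(); print(o['tool_pos'],o['ee_rot'],o['width'],o['wrist_force'])
```

```text
[ 0.51003786 -0.18216043  0.14037636] [-1.57578082 -0.0085641   0.08343009] 0.05743021279951387 [0.52077797 0.29192957 0.75922438]
```

View pics/wrist18.png

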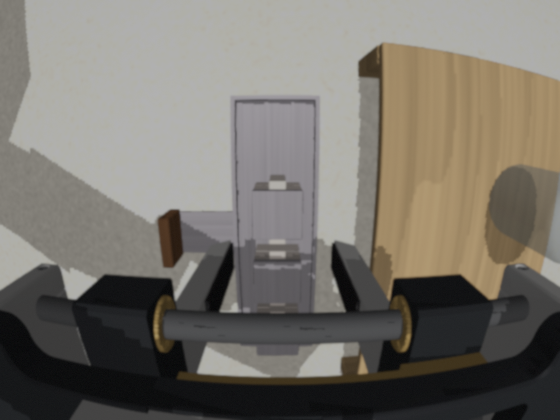

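Three are standing in the tray. Next is the last one; cmd is now (.507,-.181,.1355), target (.590,.2975).

>>> step_arm(
  commands=[
    {"xyz": [0,0.04,0],"twist": [0,0,0]},
    {"xyz": [0,0.08,0],"twist": [0,0,0]},
    {"xyz": [0,0.12,0],"twist": [0,0,0]},
    {"xyz": [0,0.16,0],"twist": [0,0,0]},
    {"xyz": [0,0.2,0],"twist": [0,0,0]},
    {"xyz": [0,0.24,0],"twist": [0,0,0]},
    {"xyz": [0.01,0.28,0],"twist": [0,0,1.2]},
    {"xyz": [0.025,0.315,0],"twist": [0,0,1.2]},
    {"xyz": [0.045,0.35,0],"twist": [0,0,1.2]},
    {"xyz": [0.06,0.385,0],"twist": [0,0,1.2]},
    {"xyz": [0.074,0.42,0],"twist": [0,0,1.2]},
    {"xyz": [0.083,0.455,0],"twist": [0,0,1.2]},
  ],
  fingers=65,
)

```text
time: 26.75
tool_pos: [0.5906, 0.2756, 0.1333]
ee_rot: [-1.572, 0.002, 0.104]
wrist_force: [-0.1, -0.0, 0.8]
width: 0.0703
```

>>> step_arm(
  commands=[
    {"xyz": [0,0.0235,0],"twist": [0,0,0]},
    {"xyz": [0,0.0235,-0.005],"twist": [0,0,0]},
    {"xyz": [0,0.0235,-0.015],"twist": [0,0,0]},
    {"xyz": [0,0.0235,-0.015],"twist": [0,0,0]},
  ],
)

```text
time: 27.08
tool_pos: [0.5887, 0.2961, 0.1161]
ee_rot: [-1.573, 0.006, 0.104]
wrist_force: [-0.1, 0.3, -0.4]
width: 0.0701
```

Run:
```python
from h import *
im,d,i=snap('wrist','wrist19')
o=robot.get_obs(); print(o['tool_pos'],o['ee_rot'],o['width'],o['wrist_force'])
lids('wrist19')
```

```text
[0.58905901 0.29574801 0.11710363] [-1.572912    0.00500101  0.10328746] 0.07035276924776553 [ 0.28145557  0.52408596 -0.42480651]
[ 258  199   55   54 2867] [0.5915 0.2981] size 0.0401 0.042
```

View pics/wrist19.png

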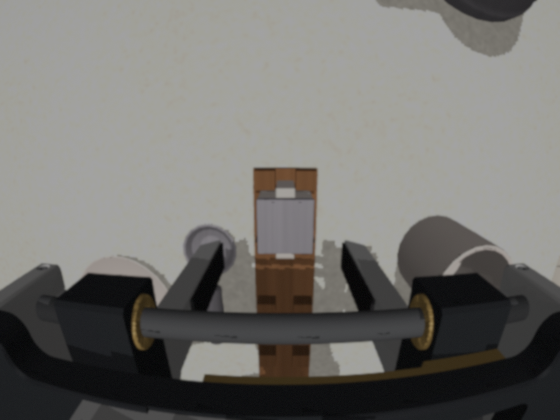

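>>> step_arm(
  commands=[
    {"xyz": [0,0,-0.03],"twist": [0,0,0]},
    {"xyz": [0,0,-0.055],"twist": [0,0,0]},
    {"xyz": [0,0,-0.075],"twist": [0,0,0]},
    {"xyz": [0,0,-0.086],"twist": [0,0,0]},
    {"xyz": [0,0,-0.0905],"twist": [0,0,0]},
    {"xyz": [0,0,-0.0905],"twist": [0,0,0]},
    {"xyz": [0,0,-0.0905],"twist": [0,0,0]},
    {"xyz": [0,0,-0.0905],"twist": [0,0,0]},
    {"xyz": [0,0,-0.0905],"twist": [0,0,0]},
    {"xyz": [0,0,-0.0905],"twist": [0,0,0]},
    {"xyz": [0,0,-0.0905],"twist": [0,0,0]},
  ],
)

```text
time: 28.05
tool_pos: [0.591, 0.2978, 0.0305]
ee_rot: [-1.57, -0.002, 0.104]
wrist_force: [-0.2, -0.5, -0.4]
width: 0.07
```

>>> step_arm(
  commands=[
    {"xyz": [0,0,0],"twist": [0,0,0]},
    {"xyz": [0,0,0],"twist": [0,0,0]},
    {"xyz": [0,0,0],"twist": [0,0,0]},
    {"xyz": [0,0,0],"twist": [0,0,0]},
    {"xyz": [0,0,0],"twist": [0,0,0]},
    {"xyz": [0,0,0],"twist": [0,0,0]},
  ],
  fingers=255,
)

```text
time: 28.55
tool_pos: [0.5904, 0.2975, 0.0294]
ee_rot: [-1.571, 0.0, 0.104]
wrist_force: [0.1, -0.6, -0.6]
width: 0.0419
```

>>> step_arm(
  commands=[
    {"xyz": [0,0,0.003],"twist": [0,0,0]},
    {"xyz": [0,0,0.007],"twist": [0,0,0]},
    {"xyz": [0,0,0.012],"twist": [0,0,0]},
    {"xyz": [0,0,0.018],"twist": [0,0,0]},
    {"xyz": [0,0,0.025],"twist": [0,0,0]},
    {"xyz": [0,0,0.035],"twist": [0,0,0]},
    {"xyz": [0,0,0.05],"twist": [0,0,0]},
    {"xyz": [0,0,0.07],"twist": [0,0,0]},
    {"xyz": [0,0,0.09],"twist": [0,0,0]},
    {"xyz": [0,0,0.1],"twist": [0,0,0]},
    {"xyz": [0,0,0.1],"twist": [0,0,0]},
  ],
)

```text
time: 29.47
tool_pos: [0.5925, 0.2983, 0.1343]
ee_rot: [-1.569, -0.008, 0.104]
wrist_force: [0.1, -0.4, 0.4]
width: 0.0422
```

Run:
```python
from h import *
im,d,i=snap('wrist','wrist20')
o=robot.get_obs(); print(o['tool_pos'],o['ee_rot'],o['width'],o['wrist_force'])
im,d,i=snap('top','top5')
x=cv2.convertScaleAbs(im[110:310,260:480,::-1],alpha=1.6); y=cv2.convertScaleAbs(load('wrist20')[0][:,:,::-1],alpha=1.2)
cv2.imwrite('pics/c_t5.png',np.hstack([cv2.resize(x,(400,400)),cv2.resize(y,(400,400))]))
```

```text
[0.59152522 0.29794657 0.13189715] [-1.56960807 -0.00428866  0.10429862] 0.04180957212814031 [-0.68899367 -0.04528361 -0.7831336 ]
```

View pics/c_t5.png

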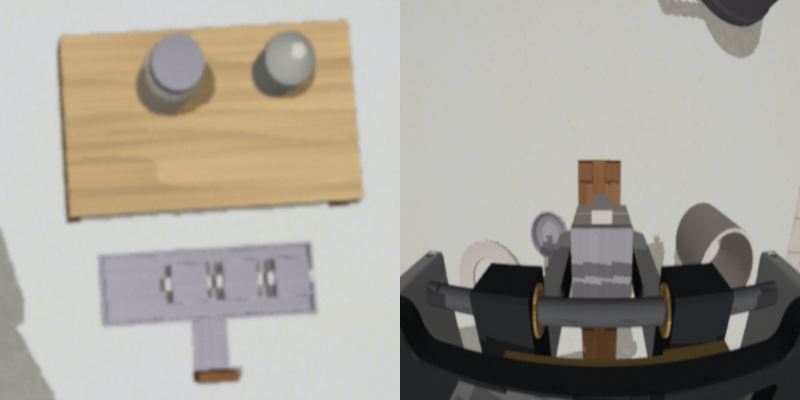

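>>> step_arm(
  commands=[
    {"xyz": [-0.02,-0.03,0],"twist": [0,0,0]},
    {"xyz": [-0.045,-0.06,0],"twist": [0,0,0]},
    {"xyz": [-0.07,-0.09,0],"twist": [0,0,0]},
    {"xyz": [-0.084,-0.125,0],"twist": [0,0,-1.2]},
    {"xyz": [-0.088,-0.165,0],"twist": [0,0,-1.2]},
    {"xyz": [-0.088,-0.205,0],"twist": [0,0,-1.2]},
    {"xyz": [-0.088,-0.245,0],"twist": [0,0,-1.2]},
    {"xyz": [-0.088,-0.285,0],"twist": [0,0,-1.2]},
    {"xyz": [-0.088,-0.325,0],"twist": [0,0,-1.2]},
    {"xyz": [-0.088,-0.365,0],"twist": [0,0,-1.2]},
    {"xyz": [-0.088,-0.4,0],"twist": [0,0,-1.2]},
    {"xyz": [-0.088,-0.416,0],"twist": [0,0,-1.2]},
  ],
)

```text
time: 30.57
tool_pos: [0.501, -0.1223, 0.1275]
ee_rot: [-1.571, 0.003, 0.079]
wrist_force: [0.7, -0.8, -0.5]
width: 0.0422
```

>>> step_arm(
  commands=[
    {"xyz": [0,0,0],"twist": [0,0,0]},
    {"xyz": [0,0,-0.01],"twist": [0,0,0]},
    {"xyz": [0,0,-0.02],"twist": [0,0,0]},
    {"xyz": [0,0,-0.02],"twist": [0,0,0]},
  ],
)

```text
time: 30.9
tool_pos: [0.5003, -0.1164, 0.1055]
ee_rot: [-1.567, 0.006, 0.085]
wrist_force: [-0.3, -0.2, -1.1]
width: 0.042
```

Run:
```python
from h import *
im,d,i=snap('wrist','wrist21')
o=robot.get_obs(); print(o['tool_pos'],o['ee_rot'],o['width'],o['wrist_force'])
for p in((234,176),(333,176),(284,178)): print(onplane(i,*p,.014,True).round(4))
```

```text
[ 0.50086464 -0.11651032  0.10667935] [-1.56822911  0.00477167  0.08537011] 0.04232396325304804 [-0.26673425  0.42552058 -0.82457035]
[ 0.4585 -0.0842  0.014 ]
[ 0.5395 -0.0772  0.014 ]
[ 0.4996 -0.0826  0.014 ]
```

View pics/wrist21.png

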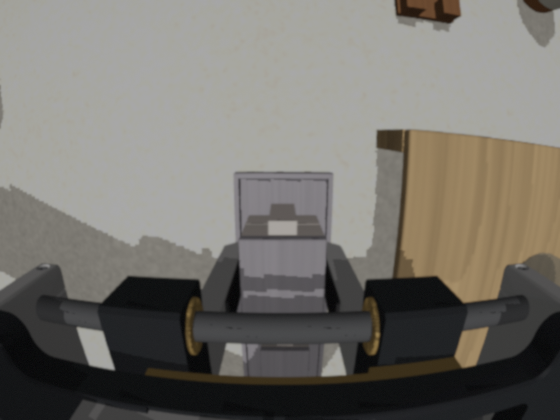

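>>> step_arm(
  commands=[
    {"xyz": [0,0,-0.015],"twist": [0,0,0]},
    {"xyz": [0,0,-0.035],"twist": [0,0,0]},
    {"xyz": [0,0,-0.055],"twist": [0,0,0]},
    {"xyz": [0,0,-0.07],"twist": [0,0,0]},
    {"xyz": [0,0,-0.077],"twist": [0,0,0]},
    {"xyz": [0,0,-0.081],"twist": [0,0,0]},
    {"xyz": [0,0,-0.083],"twist": [0,0,0]},
    {"xyz": [0,0,-0.083],"twist": [0,0,0]},
    {"xyz": [0,0,-0.0845],"twist": [0,0,0]},
    {"xyz": [0,0,-0.0845],"twist": [0,0,0]},
    {"xyz": [0,0,-0.0845],"twist": [0,0,0]},
    {"xyz": [0,0,-0.0845],"twist": [0,0,0]},
  ],
)

```text
time: 31.95
tool_pos: [0.5029, -0.1187, 0.0256]
ee_rot: [-1.571, -0.001, 0.083]
wrist_force: [0.2, -0.5, -1.0]
width: 0.0416
```

>>> step_arm(
  commands=[
    {"xyz": [0,0,0],"twist": [0,0,0]},
    {"xyz": [0,0,0],"twist": [0,0,0]},
    {"xyz": [0,0,0],"twist": [0,0,0]},
    {"xyz": [0,0,0],"twist": [0,0,0]},
    {"xyz": [0,0,0.01],"twist": [0,0,0]},
    {"xyz": [0,0,0.025],"twist": [0,0,0]},
    {"xyz": [0,0,0.05],"twist": [0,0,0]},
    {"xyz": [0,0,0.08],"twist": [0,0,0]},
    {"xyz": [0,0,0.11],"twist": [0,0,0]},
    {"xyz": [0,0,0.11],"twist": [0,0,0]},
  ],
  fingers=98,
)

```text
time: 32.78
tool_pos: [0.5064, -0.1198, 0.1433]
ee_rot: [-1.576, -0.013, 0.083]
wrist_force: [-0.6, -0.6, 1.7]
width: 0.0579
```

>>> step_arm(
  commands=[
    {"xyz": [0,0,0.03],"twist": [0,0,0]},
    {"xyz": [-0.03,-0.02,0.055],"twist": [0,0,0]},
    {"xyz": [-0.055,-0.045,0.055],"twist": [0,0,0]},
    {"xyz": [-0.08,-0.07,0.055],"twist": [0,0,0]},
    {"xyz": [-0.095,-0.1,0.055],"twist": [0,0,0]},
    {"xyz": [-0.095,-0.102,0.055],"twist": [0,0,0]},
    {"xyz": [-0.095,-0.102,0.055],"twist": [0,0,0]},
    {"xyz": [-0.095,-0.102,0.055],"twist": [0,0,0]},
  ],
  fingers=120,
)

```text
time: 33.45
tool_pos: [0.4077, -0.2201, 0.1901]
ee_rot: [-1.57, -0.001, 0.083]
wrist_force: [-0.3, -0.5, 0.5]
width: 0.0495
```

Run:
```python
from h import *
im,d,i=snap('wrist','wrist22')
o=robot.get_obs(); print(o['tool_pos'],o['ee_rot'],o['width'],o['wrist_force'])
im2,_,_=snap('top','top6'); im3,_,_=snap('side','side1')
cv2.imwrite('pics/c_t6.png',cv2.resize(cv2.convertScaleAbs(im2[100:310,110:480,::-1],alpha=1.6),None,fx=2.1,fy=2.1,interpolation=cv2.INTER_CUBIC))
cv2.imwrite('pics/c_s1.png',cv2.resize(cv2.convertScaleAbs(im3[100:340,160:400,::-1],alpha=1.6),None,fx=2.4,fy=2.4,interpolation=cv2.INTER_CUBIC))
```

```text
[ 0.40791677 -0.21972181  0.18994714] [-1.57003281e+00 -3.14163898e-04  8.41117237e-02] 0.049782186862274404 [0.03478922 0.63008537 0.78906205]
```

View pics/wrist22.png

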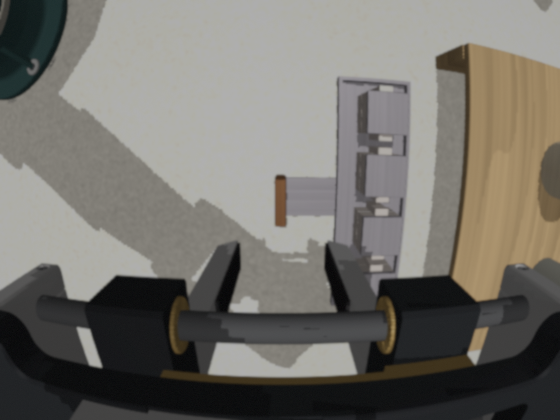

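View pics/c_t6.png

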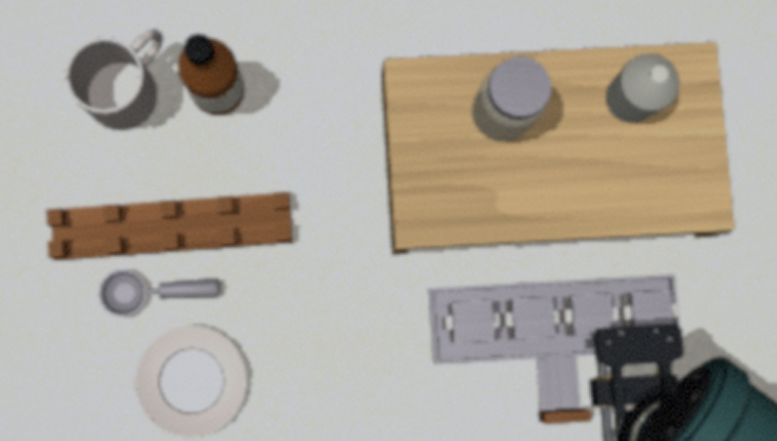

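View pics/c_s1.png

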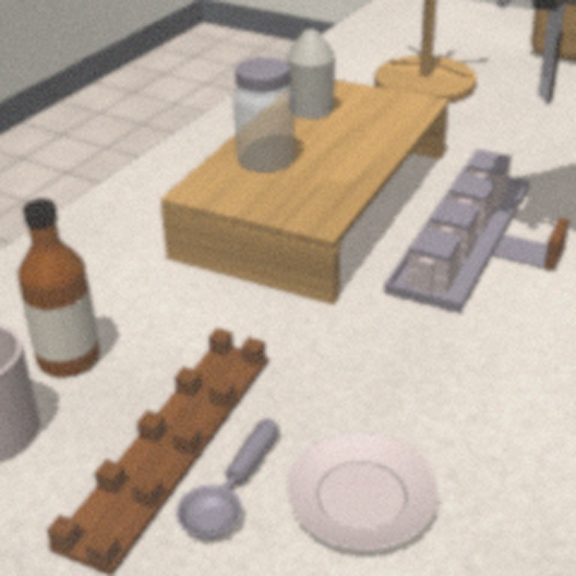

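Run:
```python
from h import *
im,d,i=load('wrist22')
x=cv2.convertScaleAbs(im[160:240,260:350,::-1],alpha=1.8); cv2.imwrite('pics/c_tab2.png',cv2.resize(x,None,fx=6,fy=6,interpolation=cv2.INTER_NEAREST))
x=cv2.convertScaleAbs(im[20:330,320:560,::-1],alpha=1.8); cv2.imwrite('pics/c_ris2.png',cv2.resize(x,None,fx=1.8,fy=1.8,interpolation=cv2.INTER_NEAREST))
im,d,i=load('top6')
x=cv2.convertScaleAbs(im[220:310,300:440,::-1],alpha=1.8); cv2.imwrite('pics/c_tr6.png',cv2.resize(x,None,fx=5,fy=5,interpolation=cv2.INTER_CUBIC))
```

```text
(no output)
```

View pics/c_tab2.png

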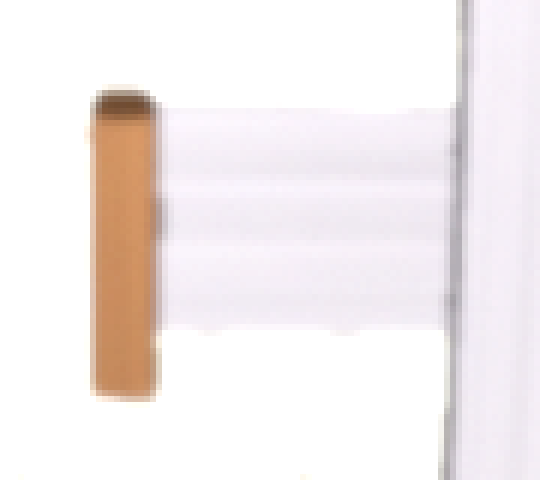

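View pics/c_ris2.png

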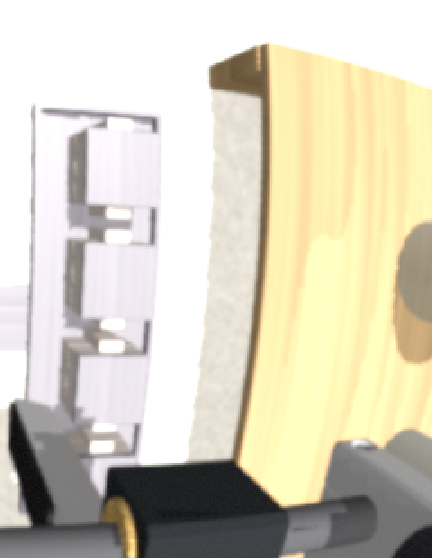

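View pics/c_tr6.png

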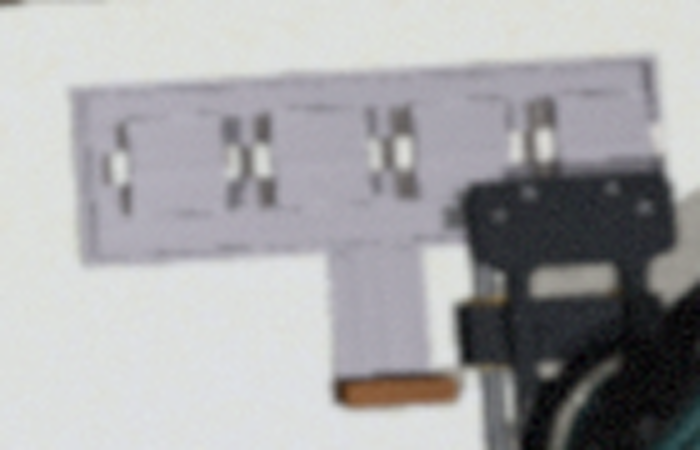

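Run:
```python
from h import *
im,d,i=load('wrist22')
P=np.array([onplane(i,u,v,.04,True)[:2] for u,v in((275.7,180),(285.8,180),(275.7,225.8),(285.8,225.8))]);print(P.round(4),P.mean(0).round(4), 'yaw',np.degrees(np.arctan2(P[2,0]-P[0,0],P[0,1]-P[2,1])),np.degrees(np.arctan2(P[3,0]-P[1,0],P[1,1]-P[3,1])))
g=im.astype(int).sum(2)
# riser front-top edge: per row, strongest dark->bright step in cols 440..480
E=[]
for v in range(60,270,5):
    r=cv2.GaussianBlur(im[v-2:v+3].astype(np.float32).mean(2),(5,1),0).mean(0)[440:485]; k=np.argmax(np.diff(r)); E.append((440+k+.5,v))
Q=np.array([onplane(i,u,v,.078,True)[:2] for u,v in E]); a=np.polyfit(Q[:,1],Q[:,0],1); res=Q[:,0]-np.polyval(a,Q[:,1]); k=abs(res)<.004; a=np.polyfit(Q[k,1],Q[k,0],1)
print('riser yaw',np.degrees(np.arctan(-a[0])),'x at y=-.2:',np.polyval(a,-.2),k.sum(),len(k),np.std(res[k]))
print('corner',onplane(i,469,45,.078,True).round(4))
# rim edge
E=[]
for v in range(85,170,5):
    E.append((260+0,v))
for p in((337.5,80),(409,83),(403,270)): print(p,onplane(i,*p,.014,True).round(4))
```

```text
[[ 0.4006 -0.1972]
 [ 0.4107 -0.1964]
 [ 0.4043 -0.2446]
 [ 0.4147 -0.2438]] [ 0.4076 -0.2205] yaw 4.459917633114913 4.857807721762245
riser yaw 4.597015266872249 x at y=-.2: 0.5886580534779192 42 42 0.0003423234528194359
corner [ 0.5768 -0.0376  0.078 ]
(337.5, 80) [ 0.4571 -0.0868  0.014 ]
(409, 83) [ 0.5384 -0.0773  0.014 ]
(403, 270) [ 0.564  -0.2967  0.014 ]
```

>>> step_arm(
  commands=[
    {"xyz": [-0.001,0,-0.03],"twist": [0,0,0]},
    {"xyz": [-0.001,0,-0.06],"twist": [0,0,0]},
    {"xyz": [-0.001,0,-0.09],"twist": [0,0,0]},
    {"xyz": [-0.001,0,-0.12],"twist": [0,0,0]},
    {"xyz": [-0.001,0,-0.145],"twist": [0,0,0]},
    {"xyz": [-0.001,0,-0.162],"twist": [0,0,0]},
    {"xyz": [-0.001,0,-0.1685],"twist": [0,0,0]},
    {"xyz": [-0.001,0,-0.1685],"twist": [0,0,0]},
    {"xyz": [-0.001,0,-0.1685],"twist": [0,0,0]},
    {"xyz": [-0.001,0,-0.1685],"twist": [0,0,0]},
    {"xyz": [-0.001,0,-0.1685],"twist": [0,0,0]},
  ],
  fingers=120,
)

```text
time: 34.52
tool_pos: [0.4078, -0.2211, 0.0233]
ee_rot: [-1.573, -0.003, 0.084]
wrist_force: [0.0, 0.6, -0.5]
width: 0.0497
```

>>> step_arm(
  commands=[
    {"xyz": [0,0,0],"twist": [0,0,0]},
    {"xyz": [0,0,0],"twist": [0,0,0]},
    {"xyz": [0,0,0],"twist": [0,0,0]},
    {"xyz": [0,0,0],"twist": [0,0,0]},
    {"xyz": [0,0,0],"twist": [0,0,0]},
    {"xyz": [0,0,0],"twist": [0,0,0]},
    {"xyz": [0,0,0],"twist": [0,0,0]},
  ],
  fingers=255,
)

```text
time: 35.1
tool_pos: [0.4059, -0.2205, 0.0215]
ee_rot: [-1.571, 0.001, 0.083]
wrist_force: [-2.2, -0.2, 1.2]
width: 0.0116
```

Run:
```python
from h import *
im,d,i=snap('wrist','wrist23')
o=robot.get_obs(); print(o['tool_pos'],o['ee_rot'],o['width'],o['wrist_force'],o['wrist_torque'])
```

```text
[ 0.40596449 -0.2205033   0.0214812 ] [-1.57066444e+00  1.11684841e-03  8.32683329e-02] 0.012077686305650133 [-2.08310767 -0.43360991  2.53969718] [-0.08359502  0.25543149 -0.02371872]
```

View pics/wrist23.png

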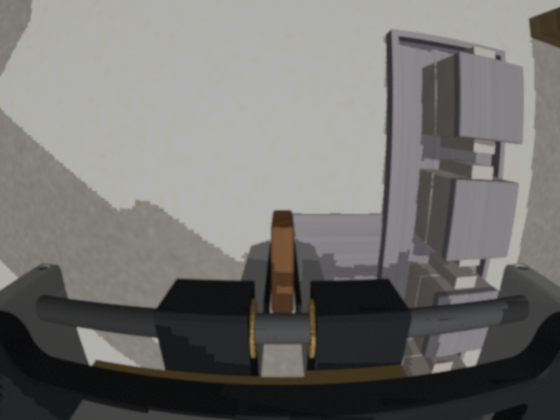

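>>> step_arm(
  commands=[
    {"xyz": [0.002,0,0],"twist": [0,0,0]},
    {"xyz": [0.006,0,0],"twist": [0,0,0]},
    {"xyz": [0.012,0.0005,0],"twist": [0,0,0]},
    {"xyz": [0.019,0.001,0],"twist": [0,0,0]},
    {"xyz": [0.027,0.001,0],"twist": [0,0,0]},
    {"xyz": [0.035,0.0015,0],"twist": [0,0,0]},
    {"xyz": [0.043,0.002,0],"twist": [0,0,0]},
    {"xyz": [0.051,0.0025,0],"twist": [0,0,0]},
    {"xyz": [0.059,0.003,0],"twist": [0,0,0]},
    {"xyz": [0.066,0.003,0],"twist": [0,0,0]},
    {"xyz": [0.071,0.0035,0],"twist": [0,0,0]},
    {"xyz": [0.074,0.0035,0],"twist": [0,0,0]},
  ],
)

```text
time: 36.15
tool_pos: [0.4796, -0.217, 0.0215]
ee_rot: [-1.57, 0.003, 0.084]
wrist_force: [-6.4, -0.9, 3.9]
width: 0.0118
```

Run:
```python
from h import *
im,d,i=snap('wrist','wrist24')
o=robot.get_obs(); print(o['tool_pos'],o['ee_rot'],o['width'],o['wrist_force'],o['wrist_torque'])
im2,_,_=snap('side','side2')
cv2.imwrite('pics/c_s2.png',cv2.resize(cv2.convertScaleAbs(im2[100:260,200:400,::-1],alpha=1.6),None,fx=3,fy=3,interpolation=cv2.INTER_CUBIC))
```

```text
[ 0.4801448  -0.21702438  0.0214875 ] [-1.57052708  0.00203134  0.08364365] 0.011854158613939424 [-3.33879727  0.36595256  2.68667057] [-0.04921595  0.51119655  0.04071705]
```

View pics/wrist24.png

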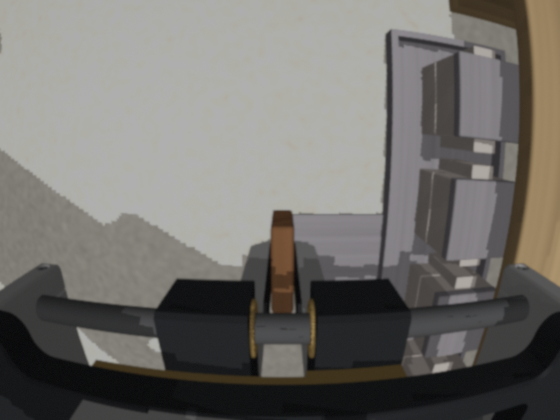

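View pics/c_s2.png

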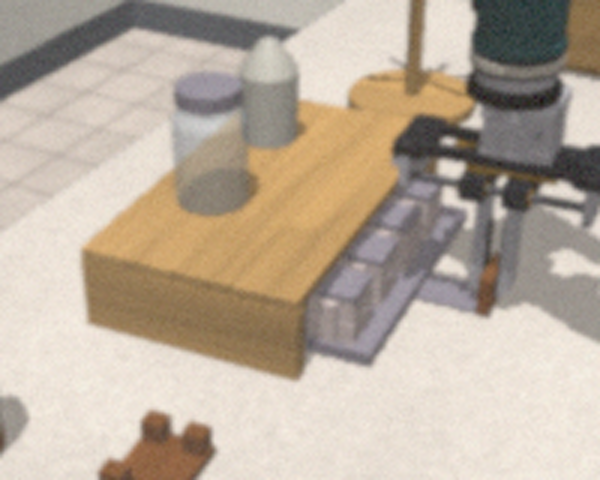

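>>> step_arm(
  commands=[
    {"xyz": [0.002,0,0],"twist": [0,0,0]},
    {"xyz": [0.006,0.0005,0],"twist": [0,0,0]},
    {"xyz": [0.011,0.001,0],"twist": [0,0,0]},
    {"xyz": [0.017,0.0015,0],"twist": [0,0,0]},
    {"xyz": [0.023,0.002,0],"twist": [0,0,0]},
    {"xyz": [0.029,0.0025,0],"twist": [0,0,0]},
    {"xyz": [0.034,0.003,0],"twist": [0,0,0]},
    {"xyz": [0.037,0.003,0],"twist": [0,0,0]},
    {"xyz": [0.039,0.0035,0],"twist": [0,0,0]},
    {"xyz": [0.04,0.0035,0],"twist": [0,0,0]},
    {"xyz": [0.04,0.0035,0],"twist": [0,0,0]},
  ],
)

```text
time: 37.17
tool_pos: [0.5196, -0.2136, 0.0215]
ee_rot: [-1.571, 0.002, 0.083]
wrist_force: [-5.5, -0.8, 4.3]
width: 0.0115
```

>>> step_arm(
  commands=[
    {"xyz": [0.001,0,0],"twist": [0,0,0]},
    {"xyz": [0.002,0,0],"twist": [0,0,0]},
    {"xyz": [0.003,0,0],"twist": [0,0,0]},
    {"xyz": [0.004,0.0005,0],"twist": [0,0,0]},
    {"xyz": [0.005,0.0005,0],"twist": [0,0,0]},
    {"xyz": [0.006,0.0005,0],"twist": [0,0,0]},
  ],
)

```text
time: 37.67
tool_pos: [0.5251, -0.2131, 0.0215]
ee_rot: [-1.571, 0.003, 0.083]
wrist_force: [-5.9, 0.1, 4.3]
width: 0.0119
```

>>> step_arm(
  commands=[
    {"xyz": [0.001,0,0],"twist": [0,0,0]},
    {"xyz": [0.002,0,0],"twist": [0,0,0]},
    {"xyz": [0.003,0,0],"twist": [0,0,0]},
    {"xyz": [0.004,0.0005,0],"twist": [0,0,0]},
  ],
)

```text
time: 38.0
tool_pos: [0.5292, -0.2128, 0.0215]
ee_rot: [-1.571, 0.003, 0.083]
wrist_force: [-6.2, -1.3, 4.0]
width: 0.012
```

>>> step_arm(
  commands=[
    {"xyz": [0.001,0,0],"twist": [0,0,0]},
    {"xyz": [0.002,0,0],"twist": [0,0,0]},
    {"xyz": [0.003,0,0],"twist": [0,0,0]},
  ],
)

```text
time: 38.25
tool_pos: [0.5321, -0.2126, 0.0215]
ee_rot: [-1.57, 0.003, 0.083]
wrist_force: [-6.7, -0.7, 4.2]
width: 0.012
```

>>> step_arm(
  commands=[
    {"xyz": [0.001,0,0],"twist": [0,0,0]},
    {"xyz": [0.002,0,0],"twist": [0,0,0]},
    {"xyz": [0.003,0.0005,0],"twist": [0,0,0]},
  ],
)

```text
time: 38.5
tool_pos: [0.5352, -0.2123, 0.0215]
ee_rot: [-1.571, 0.002, 0.083]
wrist_force: [-6.5, -2.3, 3.7]
width: 0.0119
```

>>> step_arm(
  commands=[
    {"xyz": [0.001,0,0],"twist": [0,0,0]},
    {"xyz": [0.002,0,0],"twist": [0,0,0]},
  ],
)

```text
time: 38.67
tool_pos: [0.5371, -0.2121, 0.0215]
ee_rot: [-1.571, 0.003, 0.083]
wrist_force: [-5.9, -0.7, 4.9]
width: 0.0116
```

>>> step_arm(
  commands=[
    {"xyz": [0.001,0,0],"twist": [0,0,0]},
    {"xyz": [0.002,0,0],"twist": [0,0,0]},
  ],
)

```text
time: 38.83
tool_pos: [0.5391, -0.2121, 0.0215]
ee_rot: [-1.57, 0.003, 0.083]
wrist_force: [-6.0, -1.1, 4.5]
width: 0.0118
```

>>> step_arm(
  commands=[
    {"xyz": [0.001,0,0],"twist": [0,0,0]},
    {"xyz": [0.002,0,0],"twist": [0,0,0]},
  ],
)

```text
time: 39.0
tool_pos: [0.5401, -0.2121, 0.0215]
ee_rot: [-1.57, 0.005, 0.083]
wrist_force: [-11.4, -0.9, 7.3]
width: 0.0117
```

>>> step_arm(
  commands=[
    {"xyz": [0.001,0,0],"twist": [0,0,0]},
    {"xyz": [0.002,0,0],"twist": [0,0,0]},
  ],
)

```text
time: 39.17
tool_pos: [0.5402, -0.2119, 0.0215]
ee_rot: [-1.569, 0.01, 0.083]
wrist_force: [-16.1, 0.1, 10.5]
width: 0.0115
```

Run:
```python
from h import *
im,d,i=snap('wrist','wrist25')
o=robot.get_obs(); print(o['tool_pos'],o['ee_rot'],o['width'],o['wrist_force'],o['wrist_torque'])
```

```text
[ 0.54019646 -0.21191351  0.02150447] [-1.56902985  0.00958956  0.08302393] 0.011423757760712118 [-14.04957715  -0.48050281   8.44171827] [ 0.0635472   2.05457037 -0.00485038]
```

View pics/wrist25.png

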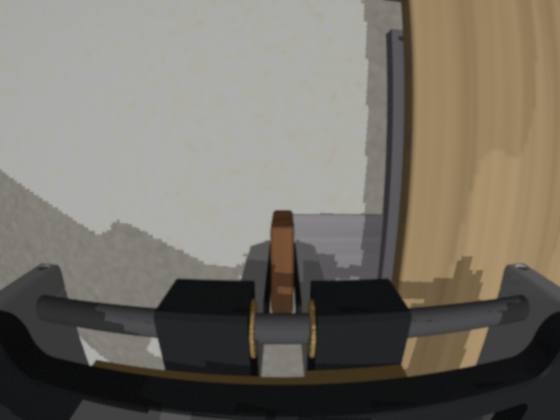

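>>> step_arm(
  commands=[
    {"xyz": [-0.001,0,0],"twist": [0,0,0]},
    {"xyz": [-0.002,0,0],"twist": [0,0,0]},
    {"xyz": [-0.002,0,0],"twist": [0,0,0]},
    {"xyz": [-0.002,0,0],"twist": [0,0,0]},
  ],
)

```text
time: 39.55
tool_pos: [0.5402, -0.2119, 0.0215]
ee_rot: [-1.57, 0.005, 0.083]
wrist_force: [-8.2, -0.1, 6.1]
width: 0.0117
```

>>> step_arm(
  commands=[
    {"xyz": [0,0,0],"twist": [0,0,0]},
    {"xyz": [0,0,0],"twist": [0,0,0]},
    {"xyz": [0,0,0],"twist": [0,0,0]},
    {"xyz": [0,0,0],"twist": [0,0,0]},
    {"xyz": [0,0,0.005],"twist": [0,0,0]},
    {"xyz": [0,0,0.015],"twist": [0,0,0]},
    {"xyz": [0,0,0.035],"twist": [0,0,0]},
    {"xyz": [0,0,0.065],"twist": [0,0,0]},
    {"xyz": [0,0,0.1],"twist": [0,0,0]},
    {"xyz": [0,0,0.14],"twist": [0,0,0]},
    {"xyz": [0,0,0.15],"twist": [0,0,0]},
  ],
  fingers=155,
)

```text
time: 40.47
tool_pos: [0.5457, -0.2134, 0.1807]
ee_rot: [-1.578, -0.012, 0.084]
wrist_force: [0.4, -0.7, 1.1]
width: 0.0371
```

>>> step_arm(
  commands=[
    {"xyz": [-0.03,0,0],"twist": [0,0,0]},
    {"xyz": [-0.07,0,0],"twist": [0,0,0]},
    {"xyz": [-0.11,0,0],"twist": [0,0,0]},
    {"xyz": [-0.13,0,0],"twist": [0,0,0]},
    {"xyz": [-0.13,0,0],"twist": [0,0,0]},
    {"xyz": [-0.13,0,0],"twist": [0,0,0]},
  ],
)

```text
time: 40.97
tool_pos: [0.4126, -0.2122, 0.1724]
ee_rot: [-1.572, -0.002, 0.082]
wrist_force: [0.8, -0.2, -0.2]
width: 0.0368
```

Run:
```python
from h import *
im,d,i=snap('wrist','wrist26')
o=robot.get_obs(); print(o['tool_pos'],o['ee_rot'],o['width'],o['wrist_force'])
im2,_,_=snap('side','side3');im3,_,_=snap('top','top7')
cv2.imwrite('pics/c_s3.png',cv2.resize(cv2.convertScaleAbs(im2[100:260,200:400,::-1],alpha=1.6),None,fx=3,fy=3,interpolation=cv2.INTER_CUBIC))
cv2.imwrite('pics/c_t7.png',cv2.resize(cv2.convertScaleAbs(im3[100:310,110:480,::-1],alpha=1.6),None,fx=2.1,fy=2.1,interpolation=cv2.INTER_CUBIC))
```

```text
[ 0.41322814 -0.21221112  0.17221337] [-1.57184306 -0.00217634  0.08298641] 0.03676701291226278 [ 0.02084973  0.43912613 -0.07669624]
```

View pics/wrist26.png

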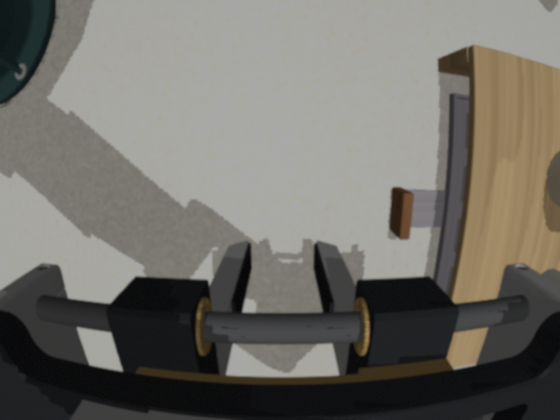

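View pics/c_s3.png

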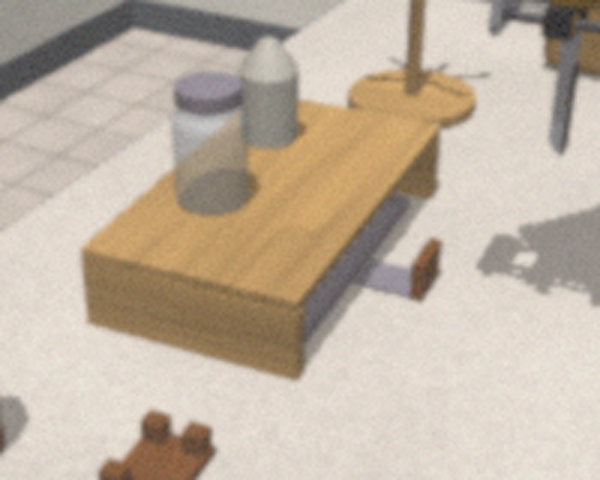

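View pics/c_t7.png

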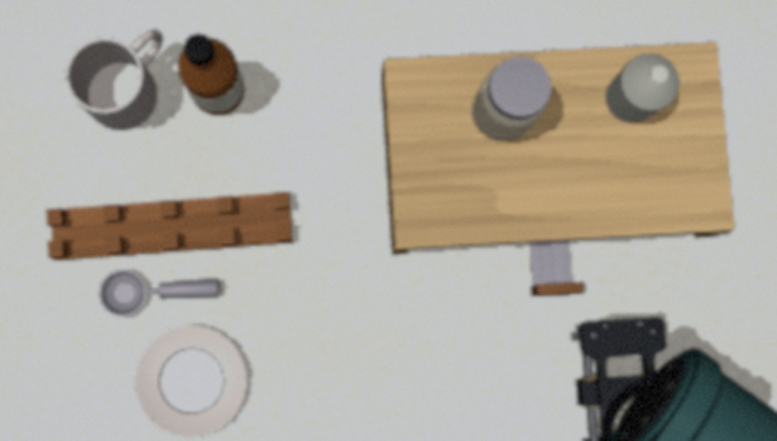

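```bash
cat > tab.py <<'E'
from h import *
def tab(f,fish,lo,hi):
    im,d,i=load(f); hsv=cv2.cvtColor(im,cv2.COLOR_RGB2HSV).astype(int)
    m=((hsv[...,0]<16)&(hsv[...,1]>110)&(hsv[...,2]>45)).astype(np.uint8); k=np.zeros_like(m); k[lo[1]:hi[1],lo[0]:hi[0]]=1; m&=k
    n,l,s,c=cv2.connectedComponentsWithStats(m); j=1+np.argmax(s[1:,4]); rc=cv2.minAreaRect(np.argwhere(l==j)[:,::-1].astype(np.int32))
    b=cv2.boxPoints(rc); P=np.array([onplane(i,*p,.04,fish)[:2] for p in b]); print(f,s[j],rc,P.mean(0).round(4)); print(P.round(4).tolist())
E
python3 - <<'E'
from tab import *
tab('top7',False,(355,225),(395,245)); tab('top6',False,(355,285),(395,305)); tab('wrist26',True,(380,170),(430,250))
im,d,i=load('wrist26')
cv2.imwrite('pics/c_tab3.png',cv2.resize(cv2.convertScaleAbs(im[80:300,370:490,::-1],alpha=1.8),None,fx=2.7,fy=2.7,interpolation=cv2.INTER_CUBIC))
E
```

```text
top7 [365 235  22   5  78] ((375.5177307128906, 237.2655029296875), (3.6585450172424316, 21.086523056030273), 86.18592071533203) [ 0.5412 -0.2077]
[[0.5431, -0.184], [0.5474, -0.2309], [0.5393, -0.2314], [0.535, -0.1846]]
top6 [369 296  22   5  87] ((379.5, 298.0), (4.0, 21.0), 90.0) [ 0.4082 -0.2169]
[[0.412, -0.1938], [0.413, -0.24], [0.4044, -0.24], [0.4033, -0.1938]]
wrist26 [391 189  22  49 636] ((401.11541748046875, 213.07691955566406), (19.367786407470703, 47.886253356933594), 3.9451863765716553) [ 0.5349 -0.2092]
[[0.5264, -0.234], [0.5217, -0.1847], [0.5429, -0.184], [0.5485, -0.234]]
```

View pics/c_tab3.png

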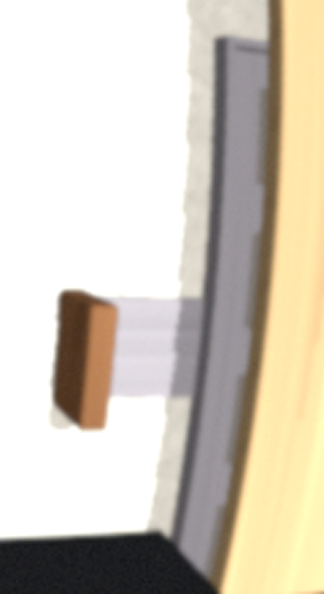

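>>> step_arm(
  commands=[
    {"xyz": [-0.02,-0.03,0.03],"twist": [0,0,0]},
    {"xyz": [-0.04,-0.06,0.05],"twist": [0,0,0]},
    {"xyz": [-0.06,-0.09,0.05],"twist": [0,0,0]},
    {"xyz": [-0.08,-0.12,0.05],"twist": [0,0,0]},
    {"xyz": [-0.08,-0.12,0.05],"twist": [0,0,0]},
    {"xyz": [-0.08,-0.12,0.05],"twist": [0,0,0]},
    {"xyz": [-0.08,-0.12,0.05],"twist": [0,0,0]},
    {"xyz": [-0.08,-0.12,0.05],"twist": [0,0,0]},
    {"xyz": [-0.08,-0.12,0.05],"twist": [0,0,0]},
    {"xyz": [-0.08,-0.12,0.05],"twist": [0,0,0]},
    {"xyz": [-0.08,-0.12,0.05],"twist": [0,0,0]},
    {"xyz": [-0.08,-0.12,0.05],"twist": [0,0,0]},
  ],
)

```text
time: 42.12
tool_pos: [0.3329, -0.3314, 0.2215]
ee_rot: [-1.571, -0.0, 0.085]
wrist_force: [-0.2, -0.1, -0.0]
width: 0.0367
```

>>> step_arm(
  commands=[
    {"xyz": [0,0,0],"twist": [0,0,0]},
    {"xyz": [0,0,0],"twist": [0,0,0]},
    {"xyz": [0,0,0],"twist": [0,0,0]},
    {"xyz": [0,0,0],"twist": [0,0,0]},
    {"xyz": [0,0,0],"twist": [0,0,0]},
    {"xyz": [0,0,0],"twist": [0,0,0]},
    {"xyz": [0,0,0],"twist": [0,0,0]},
    {"xyz": [0,0,0],"twist": [0,0,0]},
    {"xyz": [0,0,0],"twist": [0,0,0]},
    {"xyz": [0,0,0],"twist": [0,0,0]},
    {"xyz": [0,0,0],"twist": [0,0,0]},
    {"xyz": [0,0,0],"twist": [0,0,0]},
  ],
)

```text
time: 43.12
tool_pos: [0.3325, -0.332, 0.2215]
ee_rot: [-1.571, -0.0, 0.083]
wrist_force: [1.3, 0.1, -0.5]
width: 0.0368
```

Run:
```python
from tab import *
im,d,i=snap('top','top8'); tab('top8',False,(355,225),(395,245))
a=load('top0')[0].astype(int); df=abs(a-im.astype(int)).sum(2); 
cv2.imwrite('pics/c_t8.png',cv2.resize(cv2.convertScaleAbs(im[100:330,110:480,::-1],alpha=1.6),None,fx=2.1,fy=2.1,interpolation=cv2.INTER_CUBIC))
b=cv2.cvtColor(im,cv2.COLOR_RGB2HSV).astype(int)
for f in('top0','top8'):
    h=cv2.cvtColor(load(f)[0],cv2.COLOR_RGB2HSV).astype(int); m=((h[...,0]>8)&(h[...,0]<26)&(h[...,1]>80)).astype(np.uint8)
    ys,xs=np.nonzero(m[185:230,125:260]); print(f,'rack extents',xs.min()+125,xs.max()+125,ys.min()+185,ys.max()+185)
```

```text
top8 [365 235  22   5  76] ((375.5558166503906, 237.28170776367188), (3.7760937213897705, 21.017879486083984), 85.91438293457031) [ 0.5412 -0.2078]
[[0.5431, -0.1841], [0.5476, -0.2309], [0.5392, -0.2315], [0.5348, -0.1848]]
top0 rack extents 133 248 192 222
top8 rack extents 133 248 192 222
```

View pics/c_t8.png

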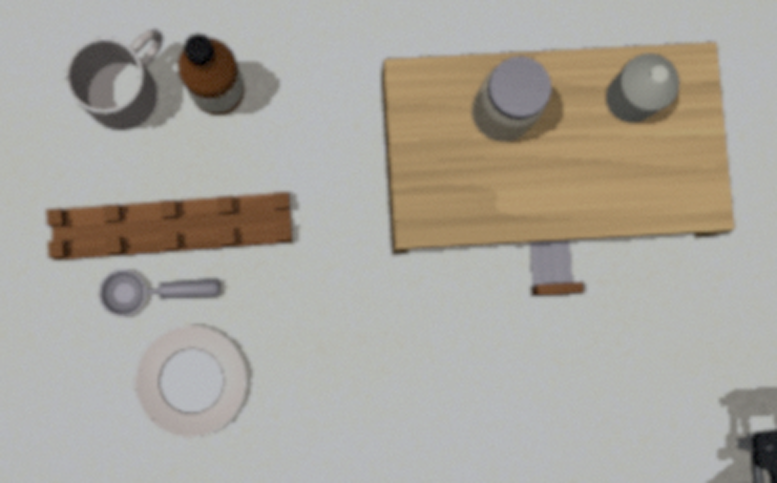

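```bash
python3 -c "
from bench import robot
print(robot.close_job())"
```

```text
the job is handed in; nothing more can be done
None
```

The tray is home under the riser with all four canisters in it, and I handed the job in at about 43 s.

- **Tray out:** I pulled the tray by its tab about 100 mm, so it sat roughly 38 mm clear of the riser's front edge.
- **Canisters:** I lifted each one straight up out of the rack and stood it in the tray. The pictures before the push show all four upright.
- **Tray in:** I pushed it in slowly, square to the riser, until it met the stop about 97 mm in. The push force rose to about 16 N there; I eased off and then let go.

**Last checks**
- **Tab:** its position did not change between two pictures about 2 s apart. It had moved in by 133 mm, against 134 mm of tool travel.
- **Rack:** its outline in the top view is the same as at the start.
- **Other items:** the jar, shaker, mug, syrup, saucer and spoon looked undisturbed in the top view, by eye only.
- **Knock or slackened grip:** I saw neither during the run.

**What is less certain**
- **Tray angle:** the last top view puts the tab at about 5.5° against about 4.7° for the riser. That is within the pixel noise of a measurement that small; the gripper read 4.8° when the tray met the stop.
- **Sideways position:** the wrist and top cameras disagree by several mm on where the riser's centre line is, so the tray may sit a few mm off centre. It has 26 mm of clearance on each side.
- **Canisters under the board:** they can't be seen once inside, so I did not check them there after the push.

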